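Close up the belt-drive rig and key its guard interlocks

ROBOT

A 6-joint arm with a two-finger parallel gripper is mounted at the origin on the work surface. World frame = base frame: x ahead of the robot, y to its left, z up, the work surface at z = 0. Lengths are in m, angles in rad, forces in N, time in s.
With the tool pointing down it reaches from about 0.375 to 0.9 m from the base axis. Payload 3.1 kg.
Tool frame: the origin (TCP) lies on the centre line of the jaws, within the pads' length; the fingertips stand 17 mm ahead of it and the grasp point (between the pads) lies 2 mm behind it; y points along the fingers, z is the direction in which the jaws open and shut, and the axes are right-handed (so a half turn about y gives the same grasp; the last joint's range is limited). The gripper opens to 85 mm and grips with 20 to 120 N. Pads are 22 mm wide; open, the fingers measure 114 mm over their backs; the gripper's body (76 mm by 85 mm) begins 54 mm behind the grasp point. The pads swing forward as they close: fully open they stand 13 mm farther back than shut.
Start: joints at [0.94, 0.527, 1.433, -0, 1.181, -0.178], TCP at [0.273, 0.562, 0.226] pointing down, gripper open.
Joint ranges: [-3.08, 3.08], [-0.75, 2.2], [0.22, 2.44], [-1.43, 4.57], [0, 2.65], [-2.85, 2.85]. Speed limits (rad/s): [2.79, 2.79, 3.14, 3.14, 3.14, 3.14].

INTERFACE

Orientations are given as a unit quaternion [x, y, z, w].
In Python, from station import manip gives the robot as it stands.
- The arm moves only by the shell command python3 -m handwheel 'ROWS' [FORCE]. ROWS is JSON, one flat list of numbers, 7 for each row, row after row: the shift along the tool's x, y, z in cm, then the turn, a rotation vector about the tool's x, y, z in rad, then the finger opening in cm, from 0 to 8.54. A call has 1 to 10 rows; each row is the pose to reach, as a shift and turn from the pose commanded when the call began, along the tool's axes at that moment; what a row does not reach only later rows make up. A row lasts 1/12 s, in which the tool goes at most 41.7 mm and 7.16 degrees, less where a joint would pass 70% of its speed; a pose out of reach is approached as far as the arm can. A call with a gripper value outside its range is refused whole. The fingers move at their own pace and stop on an object; FORCE is the grip in N (left out, the last holds). Time passes only in rows, so rows that repeat a pose let the fingers close. It gives the time, the measured TCP pose, the force and the opening at its end, in the units of the state.
- manip.sense(): the state, without advancing time (a new reading comes with each control period).
- manip.snapshot(name): name is "scene" or "top"; returns a dict with "frame" (400x640x3 uint8, red, green, blue), "depth" (400x640 float32, m along the optical axis (not along the pixel's ray), 0 where there is no reading), "camera_matrix" (3x3 intrinsics, pixels), "k1" (the pictures are not rectified: a ray, as slopes to the right and down, at radius r is drawn at 1 + k1 r^2 times it, then the intrinsics apply), "rvec" (rotation vector, rad) and "tvec" (3), from world to camera coordinates, as OpenCV has them. Camera axes: x right, y down, z forward; pixel columns grow to the right and rows downward; lengths in m; the calibration is good to about 2 mm. A picture is of the moment at which its call begins.
- manip.sign_off(): hands the job in, once; it reports no verdict.
The state is a dict: "t": time; "q": joint angles; "qd": joint speeds; "tau": joint torques, N m; "tcp_pos": TCP position; "tool_rot": TCP orientation; "force": force on the tool from outside, world axes, zero at the start; "ft_torque": the same for the moment, N m; "finger_gap": opening from 0.0 (shut) to 1.0 (fully open).
Only numpy, scipy, OpenCV 4.12 (cv2) and the standard library are available. Lean on these libraries where they do the work, as an engineer would, in place of code of your own. Each camera call takes 0.05 s, during which the arm holds its last target.

TASK

Make the belt-drive test rig ready to run: first hang every yellow saddle guard that is on the bench astride the rig's crossbar, side by side and resting fully down on it. Only when all of them hang there, pull the three tongue keys out of their parking dock and push each one fully home into the interlock switch marked in its own colour. Leave the other things on the bench where they are.

Things in the scene. Friction and masses are not known exactly. Their poses are not given: they have to be found in the camera images.
- guard_a: rigid yellow saddle guard (0.16 kg), may be absent; stands on the bench, open side down. Origin on the bench at its middle, z up, y along its length. 80 mm long (y), 72 mm wide over its foot flanges (x), side walls 4 mm thick, 44 mm over their outsides, inner gap 36 mm; roof underside at z = 50 mm, roof top 54. On the roof a black grip rib 12 mm thick (x), 50 mm long (y), top at 82 mm. Symmetric by half turn
- guard_b: rigid yellow saddle guard (0.16 kg), may be absent; stands on the bench, open side down. Origin on the bench at its middle, z up, y along its length. 80 mm long (y), 72 mm wide over its foot flanges (x), side walls 4 mm thick, 44 mm over their outsides, inner gap 36 mm; roof underside at z = 50 mm, roof top 54. On the roof a black grip rib 12 mm thick (x), 50 mm long (y), top at 82 mm. Symmetric by half turn
- guard_c: rigid yellow saddle guard (0.16 kg), may be absent; stands on the bench, open side down. Origin on the bench at its middle, z up, y along its length. 80 mm long (y), 72 mm wide over its foot flanges (x), side walls 4 mm thick, 44 mm over their outsides, inner gap 36 mm; roof underside at z = 50 mm, roof top 54. On the roof a black grip rib 12 mm thick (x), 50 mm long (y), top at 82 mm. Symmetric by half turn
- key_blue: blue tongue key (0.08 kg), parked upright in any dock slot. Origin: centre of the shoulder, the flat underside of the grip head; z up. Head 14 mm thick (x), 34 mm wide (y), 38 mm tall. Below it a flat steel tongue 4 mm thick (x), 20 mm wide (y), 34 mm long, tip corners rounded, a notch in each edge. Fully home, the shoulder rests on the block's top. Either way round fits (half turn about z)
- key_orange: orange tongue key (0.08 kg), parked upright in any dock slot. Origin: centre of the shoulder, the flat underside of the grip head; z up. Head 14 mm thick (x), 34 mm wide (y), 38 mm tall. Below it a flat steel tongue 4 mm thick (x), 20 mm wide (y), 34 mm long, tip corners rounded, a notch in each edge. Fully home, the shoulder rests on the block's top. Either way round fits (half turn about z)
- key_green: green tongue key (0.08 kg), parked upright in any dock slot. Origin: centre of the shoulder, the flat underside of the grip head; z up. Head 14 mm thick (x), 34 mm wide (y), 38 mm tall. Below it a flat steel tongue 4 mm thick (x), 20 mm wide (y), 34 mm long, tip corners rounded, a notch in each edge. Fully home, the shoulder rests on the block's top. Either way round fits (half turn about z)
- slot_blue (a point): centre of the slot mouth in the top face of the blue-marked interlock switch (white fixed block, 50 mm along x, 64 along y, 50 tall). z up; slot 8 mm across x, 23 mm along y, 42 mm deep, 2 mm chamfer. Sprung balls snap into the key's notches over the last 12 mm: it takes roughly 3 to 10 N straight down to push the key home; its weight alone does not seat it
- slot_orange (a point): centre of the slot mouth in the top face of the orange-marked interlock switch (white fixed block, 50 mm along x, 64 along y, 50 tall). z up; slot 8 mm across x, 23 mm along y, 42 mm deep, 2 mm chamfer. Sprung balls snap into the key's notches over the last 12 mm: it takes roughly 3 to 10 N straight down to push the key home; its weight alone does not seat it
- slot_green (a point): centre of the slot mouth in the top face of the green-marked interlock switch (white fixed block, 50 mm along x, 64 along y, 50 tall). z up; slot 8 mm across x, 23 mm along y, 42 mm deep, 2 mm chamfer. Sprung balls snap into the key's notches over the last 12 mm: it takes roughly 3 to 10 N straight down to push the key home; its weight alone does not seat it
- dock: grey fixed parking dock, 56 mm along x, 190 mm along y, 50 mm tall, origin at the centre of its underside; three slots like those of the switches in its top face at y = +60, 0 and -60 mm; sprung balls hold the keys, roughly 3 to 10 N straight up pulls one out
- bar_mid (a point): middle of the top face of the fixed belt-drive rig's level crossbar, 150 mm above the bench. y along the bar, z up. Square aluminium bar 20 x 20 mm, 400 mm long between two dark uprights (inner faces at y = +-200 mm, 45 mm deep, tops 23 mm above this point); belt and 42 mm pulleys run below the bar, a motor sits outside the +y upright; base plate 70 mm wide
- solder_spool: bystander: steel-coloured solder spool, 48 mm across, 40 mm tall, origin at the centre of its underside
- tape_roll: bystander: white roll of tape lying flat, 80 mm across, 20 mm tall, origin at the centre of its underside
- screwdriver: bystander: screwdriver lying on the bench along its own x
- meter: bystander: grey hand-held test meter lying flat, 80 x 150 x 35 mm, origin at the centre of its underside
- screw_jar: bystander: closed glass jar, 60 mm across, 70 mm tall, origin at the centre of its underside
- wrench: bystander: steel wrench lying on the bench along its own x
There are look-alikes about, which are no part of the job. Leave any purple look-alike of the guard_c alone.

How it is judged:
On the way, in this order (a step that is already met when the one before it is completed fails the run):
1. every guard present hangs astride the crossbar, released (z of guard_a in the frame of bar_mid between -0.056 and -0.044 m and x of guard_a in the frame of bar_mid between -0.014 and 0.014 m and y of guard_a in the frame of bar_mid between -0.19 and 0.19 m and angle between the y axis of each of guard_a, guard_b, guard_c and the y axis of bar_mid, either way round below 0.25 rad and angle between each of guard_a, guard_b, guard_c's own z axis and vertical below 0.12 rad and contact force between each of guard_a, guard_b, guard_c and the fingers below 0.3 N and z of guard_b in the frame of bar_mid between -0.056 and -0.044 m and x of guard_b in the frame of bar_mid between -0.014 and 0.014 m and y of guard_b in the frame of bar_mid between -0.19 and 0.19 m and z of guard_c in the frame of bar_mid between -0.056 and -0.044 m and x of guard_c in the frame of bar_mid between -0.014 and 0.014 m and y of guard_c in the frame of bar_mid between -0.19 and 0.19 m), for 0.2 s.
2. all three keys are fully home in the switches of their colour (horizontal distance between key_blue and slot_blue below 0.005 m and z of key_blue in the frame of slot_blue between -0.004 and 0.004 m and angle between each of key_blue, key_orange, key_green's own z axis and vertical below 0.08 rad and horizontal distance between key_orange and slot_orange below 0.005 m and z of key_orange in the frame of slot_orange between -0.004 and 0.004 m and horizontal distance between key_green and slot_green below 0.005 m and z of key_green in the frame of slot_green between -0.004 and 0.004 m), for 0.2 s.
At the end, for the whole second after the job is handed in: Every guard present rests, released, astride the crossbar (height within 6 mm, across within 14 mm, along it within 0.25 rad, upright within 0.12 rad); each key is home in the switch of its colour (centred within 5 mm, shoulder within 4 mm of the top, upright within 0.08 rad) (all of step 1 and all of step 2 and linear speed of each of key_blue, key_orange, key_green below 0.02 m/s); the robot touches nothing.
It fails at once if a bystander is moved by more than 50 mm (distance of any of solder_spool, tape_roll, screwdriver, meter, screw_jar, wrench from where it was at the start of the episode above 0.05 m).
Of guard_a, guard_b, guard_c only 2 to 3 are there at a start; the rules pass over those that are not, and their reading is None.
At some moment in a run one of guard_a, guard_b, guard_c may be knocked a few centimetres aside while the robot is not near it.
It also fails if it takes over 210 s, if anything falls off the work surface, if the arm or the gripper's body presses on something with over 40 N, if the wrist force passes 120 N, or if a joint passes its speed limit or range.

## Working session

There is one attempt and no reset: what is moved stays moved. The work goes in short steps, Python scripts to look and compute and a shell command to move; the robot and the scene stay as the last step left them, time stands still between calls to the robot, and variables do not carry over. Pictures are saved under pics/ and viewed, and the job is handed in when it is done.

```bash
ls; mkdir -p pics; python3 - <<'E'
from station import manip
import cv2,numpy as np
s=manip.sense();print(s)
for n in("scene","top"):
    d=manip.snapshot(n);cv2.imwrite(f"pics/{n}0.png",d["frame"][:,:,::-1]);print(n,d["camera_matrix"],d["k1"],d["rvec"],d["tvec"])
    np.savez(f"{n}0.npz",**d)
E
```

```text
pics
{'t': 0.0, 'q': array([ 9.39509535e-01,  5.28494468e-01,  1.43386801e+00, -1.59107594e-05,
        1.18142007e+00, -1.78466387e-01]), 'qd': array([-8.42041240e-04, -6.43012801e-04,  1.45617068e-03, -7.41475991e-04,
        7.18356148e-05, -1.43844098e-03]), 'tau': array([ 5.92549477e-04, -4.42354703e+01, -1.78025508e+01, -3.36765142e-04,
        8.35447863e-03, -3.06624520e-05]), 'tcp_pos': array([0.27296815, 0.56144218, 0.22482716]), 'tool_rot': array([ 0.68977413, -0.15902991,  0.15842951, -0.68834674]), 'force': array([0.32616049, 0.89704841, 0.0140902 ]), 'ft_torque': array([ 0.0187502 , -0.03878474, -0.03713734]), 'finger_gap': 0.9986738284312707}
scene [[381.55225933   0.         317.05153191]
 [  0.         381.55225933 199.90255765]
 [  0.           0.           1.        ]] -0.08605903698943947 [ 1.692482    1.54231004 -0.85604141] [-0.06032874 -0.19023711  1.63568947]
top [[454.19840561   0.         323.29968181]
 [  0.         454.19840561 196.96379984]
 [  0.           0.           1.        ]] -0.045443943453039475 [ 2.06622554 -2.16515334  0.21867598] [0.03258222 0.56205219 1.26718126]
```

View pics/scene0.png

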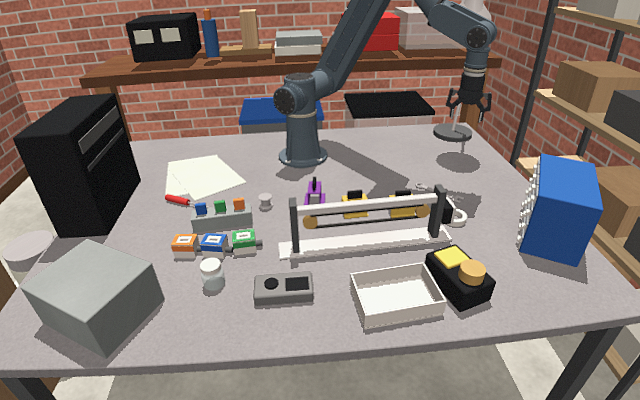

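View pics/top0.png

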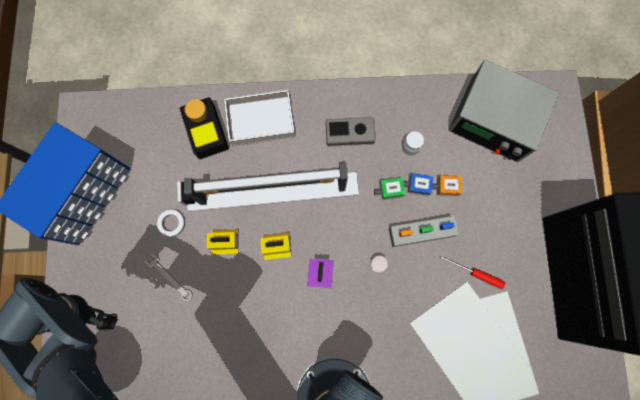

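The top view shows two yellow guards, at (222,241) and (275,245). The things that could be mistaken for them are the purple saddle at (321,272) and the black box with a yellow top at (205,135). The keys in the dock are orange (406,232), green (427,229) and blue (447,226). The switches are green (392,187), blue (421,184) and orange (451,184). I'll take close crops and measure next.

```bash
cat > h.py <<'E'
import numpy as np,cv2
from scipy.spatial.transform import Rotation as R
def cloud(d):
    """world xyz per pixel"""
    K=d["camera_matrix"];H,W=d["depth"].shape
    u,v=np.meshgrid(np.arange(W),np.arange(H))
    p=np.stack([u,v],-1).reshape(-1,1,2).astype(float)
    k=np.array([float(d["k1"]),0,0,0,0])
    n=cv2.undistortPoints(p,K,k,None,None,None) if 0 else cv2.undistortPointsIter(p,K,k,None,None,(3,50,1e-9))
    n=n.reshape(H,W,2);z=d["depth"]
    c=np.dstack([n*z[...,None],z])
    Rm=cv2.Rodrigues(np.asarray(d["rvec"],float))[0]
    return (c-np.asarray(d["tvec"]).ravel())@Rm
def masks(f):
    hsv=cv2.cvtColor(f,cv2.COLOR_RGB2HSV);h,s,v=cv2.split(hsv)
    return h,s,v
def rect(P):
    r=cv2.minAreaRect(P.astype(np.float32)[:,:2]*1000);b=cv2.boxPoints(r)
    e=[b[1]-b[0],b[2]-b[1]];e=sorted(e,key=np.linalg.norm)
    a=np.arctan2(e[1][1],e[1][0]);a=(a+np.pi/2)%np.pi-np.pi/2
    return np.array(r[0])/1000,[round(float(np.linalg.norm(x)),1) for x in e],a
E
python3 - <<'E'
from h import *
for n in("top","scene"):
    d=dict(np.load(n+"0.npz"));w=cloud(d);h,s,v=masks(d["frame"]);np.save(n+"w.npy",w)
    ok=d["depth"]>0
    print(n,"table z",[w[y,x].round(3) for y,x in ([(330,250),(140,290),(300,400)] if n=="top" else [(330,250),(170,380)])])
    for nm,lo,hi in(("yellow",24,34),("purple",130,155),("orange",8,18),("green",45,80),("blue",100,118)):
        m=((h>=lo)&(h<=hi)&(s>120)&(v>60)&ok).astype(np.uint8)
        k,l,st,c=cv2.connectedComponentsWithStats(m)
        for i in range(1,k):
            if st[i,4]<12:continue
            P=w[l==i]; 
            if abs(P[:,0].mean()-.5)>.4 or abs(P[:,1].mean())>.6: continue
            zt=np.percentile(P[:,2],95);Q=P[abs(P[:,2]-zt)<.008]
            print(nm,c[i].round(),st[i,4],"mean",P.mean(0).round(3),"ztop",zt.round(3),"top rect",rect(Q) if len(Q)>3 else"", "zmed",np.median(P[:,2]).round(3))
d=dict(np.load("top0.npz"));f=d["frame"][:,:,::-1]
a=cv2.resize(f[150:300,150:350],None,fx=4,fy=4,interpolation=cv2.INTER_CUBIC);b=cv2.resize(f[160:260,360:480],None,fx=6,fy=6,interpolation=cv2.INTER_CUBIC)
cv2.imwrite("pics/ca.png",a);cv2.imwrite("pics/cb.png",b)
E
```

```text
top table z [array([ 0.193,  0.236, -0.003]), array([0.76 , 0.101, 0.003]), array([ 0.258, -0.204, -0.001])]
yellow [204. 134.] 527 mean [0.766 0.352 0.077] ztop 0.082 top rect (array([0.76761005, 0.3513894 ]), [64.6, 72.2], np.float32(-1.2814157)) zmed 0.078
yellow [222. 243.] 524 mean [0.443 0.307 0.04 ] ztop 0.06 top rect (array([0.45269864, 0.30749252]), [43.9, 79.2], np.float32(1.5281984)) zmed 0.053
yellow [275. 247.] 544 mean [0.424 0.152 0.038] ztop 0.059 top rect (array([0.43303491, 0.1519332 ]), [44.9, 80.3], np.float32(-1.5065554)) zmed 0.052
purple [320. 273.] 568 mean [0.346 0.026 0.037] ztop 0.06 top rect (array([0.34645673, 0.02531508]), [43.6, 77.4], np.float32(-0.13338709)) zmed 0.052
orange [197. 120.] 14 mean [0.81  0.373 0.08 ] ztop 0.09 top rect (array([0.80998688, 0.36693362]), [1.9, 13.4], np.float32(-1.119585)) zmed 0.08
orange [450. 185.] 250 mean [ 0.583 -0.371  0.044] ztop 0.053 top rect (array([ 0.58523706, -0.37180798]), [50.9, 64.1], np.float32(1.4803225)) zmed 0.049
orange [327. 180.] 17 mean [ 0.601 -0.006  0.102] ztop 0.113 top rect (array([ 0.6006960
[... 2956 characters left out ...]
 rect (array([ 0.58963007, -0.20186836]), [49.7, 58.8], np.float32(-1.4899312)) zmed 0.051
green [244. 245.] 94 mean [ 0.613 -0.201  0.035] ztop 0.042 top rect (array([ 0.61276447, -0.20018671]), [7.3, 60.8], np.float32(-1.5092741)) zmed 0.035
blue [201. 208.] 114 mean [ 0.466 -0.343  0.072] ztop 0.088 top rect (array([ 0.46443268, -0.34329636]), [14.7, 27.2], np.float32(1.4585458)) zmed 0.073
blue [213. 239.] 130 mean [ 0.596 -0.287  0.05 ] ztop 0.052 top rect (array([ 0.59484912, -0.28727005]), [53.9, 61.8], np.float32(1.3626577)) zmed 0.05
blue [211. 248.] 109 mean [ 0.621 -0.294  0.035] ztop 0.044 top rect (array([ 0.6211604 , -0.29277567]), [6.2, 61.0], np.float32(1.3479387)) zmed 0.035
```

View pics/ca.png

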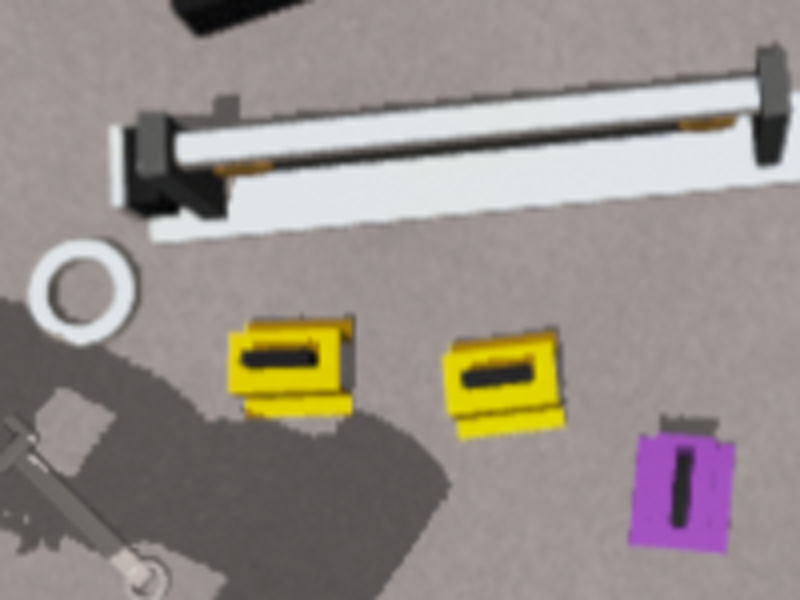

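View pics/cb.png

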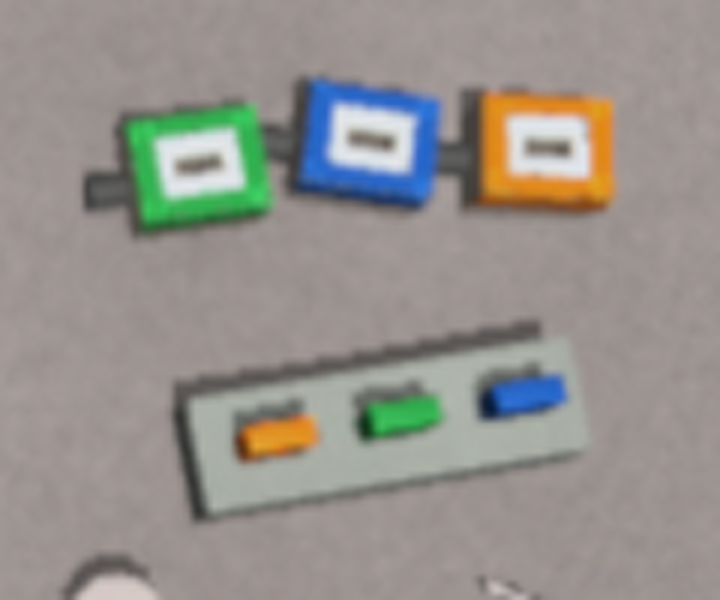

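```bash
python3 - <<'E'
from h import *
D={n:dict(np.load(n+"0.npz")) for n in("top","scene")};W={n:np.load(n+"w.npy") for n in D}
def reg(n,c,r,z0,z1):
    w=W[n];m=(D[n]["depth"]>0)&(np.hypot(w[...,0]-c[0],w[...,1]-c[1])<r)&(w[...,2]>z0)&(w[...,2]<z1)
    k,l,st,cc=cv2.connectedComponentsWithStats(m.astype(np.uint8));
    if k<2:return None
    i=1+np.argmax(st[1:,4]);return w[l==i]
def show(nm,c,r,z0,z1):
    for n in D:
        P=reg(n,c,r,z0,z1)
        if P is None or len(P)<10: print(nm,n,"none");continue
        q=P[:,:2];m=q.mean(0);e,v=np.linalg.eigh(np.cov(q.T));a=np.arctan2(v[1,1],v[0,1]);a=(a+np.pi)%np.pi
        rc=rect(P);print(nm,n,len(P),"cen",m.round(4),"ang",a.round(3),"rect",rc[0].round(4),rc[1],round(float(rc[2])%np.pi,3),"z",np.median(P[:,2]).round(4))
for nm,c in(("gA",(.453,.307)),("gB",(.433,.152))):
    show(nm+"rib",c,.04,.072,.095); show(nm+"roof",c,.06,.045,.065)
for nm,c in(("kO",(.446,-.223)),("kG",(.453,-.281)),("kB",(.46,-.340))): show(nm,c,.03,.079,.1)
for nm,c in(("sG",(.587,-.2)),("sB",(.594,-.287)),("sO",(.587,-.373))): show(nm,c,.045,.043,.06)
show("dock",(.455,-.281),.11,.043,.058)
show("bar",(.60,.16),.25,.14,.16)
r=R.from_quat([ 0.68977413, -0.15902991,  0.15842951, -0.68834674]).as_matrix();print(r.round(4))
E
```

```text
gArib top 77 cen [0.452  0.3077] ang 1.554 rect [0.4515 0.3068] [10.9, 48.3] 1.536 z 0.082
gArib scene 72 cen [0.4556 0.3028] ang 1.514 rect [0.4544 0.3035] [15.7, 50.7] 1.435 z 0.08
gAroof top 349 cen [0.4519 0.3055] ang 1.564 rect [0.4529 0.3075] [44.3, 80.5] 1.528 z 0.0541
gAroof scene 13 cen [0.4379 0.2741] ang 0.431 rect [0.4412 0.2729] [16.9, 25.4] 3.037 z 0.0547
gBrib top 81 cen [0.4329 0.1519] ang 1.633 rect [0.4337 0.1521] [12.9, 48.8] 1.641 z 0.0819
gBrib scene 63 cen [0.4357 0.1497] ang 1.658 rect [0.434  0.1499] [15.7, 45.7] 1.675 z 0.0803
gBroof top 353 cen [0.4322 0.1509] ang 1.669 rect [0.433  0.1519] [44.9, 80.4] 1.635 z 0.0544
gBroof scene 121 cen [0.4345 0.1479] ang 1.564 rect [0.4314 0.1498] [39.9, 77.9] 1.583 z 0.0549
kO top 61 cen [ 0.4459 -0.2221] ang 1.701 rect [ 0.4465 -0.2229] [14.4, 32.8] 1.709 z 0.0876
kO scene 47 cen [ 0.4491 -0.2238] ang 1.65 rect [ 0.4481 -0.2245] [15.8, 32.4] 1.601 z 0.0867
kG top 58 cen [ 0.4526 -0.2809] ang 1.687 rect [ 0.4531 -0.281 ] [14.0, 30.1] 1.649 z 0.0869
kG scene 49 cen [ 0.4574 -0.2837] ang 1.749 rect [ 0.4548 -0.2838] [17.2
[... 570 characters left out ...]
] 1.387 z 0.0493
sO top 344 cen [ 0.5853 -0.3715] ang 1.473 rect [ 0.5861 -0.3719] [51.9, 66.0] 1.494 z 0.0494
sO scene 289 cen [ 0.5916 -0.3745] ang 1.351 rect [ 0.5895 -0.376 ] [54.9, 68.8] 1.428 z 0.0487
dock top 1025 cen [ 0.4522 -0.2792] ang 1.688 rect [ 0.4535 -0.282 ] [56.6, 190.3] 1.689 z 0.0495
dock scene 567 cen [ 0.4632 -0.283 ] ang 1.697 rect [ 0.455  -0.2834] [63.4, 190.0] 1.691 z 0.0496
bar top 1193 cen [0.5986 0.1587] ang 1.625 rect [0.5982 0.1596] [42.4, 438.5] 1.624 z 0.1499
bar scene 1092 cen [0.6049 0.1576] ang 1.628 rect [0.6025 0.1583] [45.2, 438.3] 1.627 z 0.1492
[[ 8.992e-01 -1.300e-03  4.375e-01]
 [-4.375e-01 -1.800e-03  8.992e-01]
 [-4.000e-04 -1.000e+00 -2.200e-03]]
```

```bash
cat > go.py <<'E'
# usage: go.py x y z jawangle(of tool z, world) -> tool-frame shift cm and rotvec, from measured pose
import sys,numpy as np
from scipy.spatial.transform import Rotation as R
from station import manip
s=manip.sense();x,y,z,a=map(float,sys.argv[1:5])
T=R.from_quat(s["tool_rot"])
def tgt(a):
    zz=np.array([np.cos(a),np.sin(a),0]);yy=np.array([0,0,-1.]);return R.from_matrix(np.stack([np.cross(yy,zz),yy,zz],1))
d=T.inv().apply(np.array([x,y,z])-s["tcp_pos"])*100
for k in(0,np.pi):
    rv=(T.inv()*tgt(a+k)).as_rotvec();print("shift cm",d.round(2),"rot",rv.round(3))
print("q",s["q"].round(3),"tcp",s["tcp_pos"].round(4),"F",s["force"].round(2),"gap",round(s["finger_gap"],3),"t",round(s["t"],2))
E
python3 go.py .453 .3055 .14 -.036
```

```text
shift cm [ 27.39   8.51 -15.13] rot [2.000e-03 1.154e+00 1.000e-03]
shift cm [ 27.39   8.51 -15.13] rot [ 1.000e-03 -1.988e+00 -2.000e-03]
q [ 0.94   0.528  1.434 -0.     1.181 -0.179] tcp [0.273  0.5615 0.2249] F [-0.14 -0.73  0.17] gap 1.002 t 0.1
```

```bash
python3 -m handwheel '[9,0,-5,0,0.35,0,8, 18,0,-10,0,0.7,0,7, 27.4,2,-15.1,0,1.154,0,6, 27.4,4,-15.1,0,1.154,0,6, 27.4,6,-15.1,0,1.154,0,6, 27.4,8.5,-15.1,0,1.154,0,6, 27.4,8.5,-15.1,0,1.154,0,6, 27.4,8.5,-15.1,0,1.154,0,6, 27.4,8.5,-15.1,0,1.154,0,6, 27.4,8.5,-15.1,0,1.154,0,6]' 60; python3 go.py .453 .3055 .076 -.036
python3 - <<'E'
from station import manip
import cv2
d=manip.snapshot("top");cv2.imwrite("pics/t1.png",d["frame"][:,:,::-1])
E
```

```text
t: 0.93
tcp_pos: [0.4541, 0.3038, 0.1389]
tool_rot: [-0.49, 0.512, -0.511, 0.487]
force: [0.5, 0.4, 0.5]
finger_gap: 0.7
shift cm [-0.18  6.29 -0.1 ] rot [ 0.004 -0.009  0.002]
shift cm [-0.18  6.29 -0.1 ] rot [-3.000e-03  3.132e+00  6.000e-03]
q [ 0.385  0.545  1.71  -0.     0.891  0.43 ] tcp [0.4541 0.3038 0.1389] F [0.54 0.42 0.5 ] gap 0.7 t 0.93
```

View pics/t1.png

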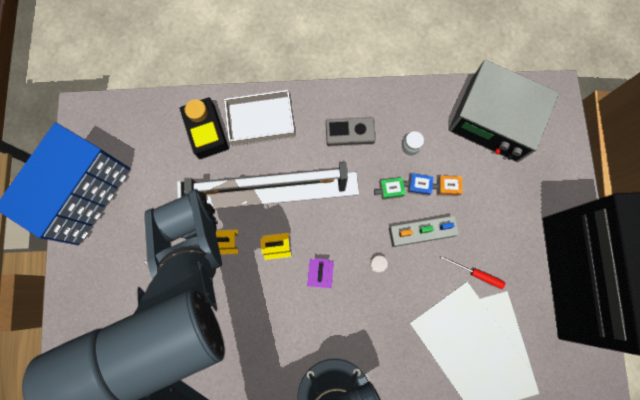

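The top view is unchanged: the guards are at (226,241) and (275,245), with the gripper over the first. I'll descend and grip.

```bash
python3 -m handwheel '[-0.18,3,-0.1,0,0,0,6, -0.18,5,-0.1,0,0,0,6, -0.18,6.3,-0.1,0,0,0,6, -0.18,6.3,-0.1,0,0,0,6, -0.18,6.3,-0.1,0,0,0,0.6, -0.18,6.3,-0.1,0,0,0,0.6, -0.18,6.3,-0.1,0,0,0,0.6, -0.18,6.3,-0.1,0,0,0,0.6, -0.18,6.3,-0.1,0,0,0,0.6, -0.18,6.3,-0.1,0,0,0,0.6]' 60; python3 go.py .453 .3055 .076 -.036
python3 - <<'E'
from station import manip
import cv2
d=manip.snapshot("scene");cv2.imwrite("pics/s2.png",d["frame"][:,:,::-1])
E
```

```text
t: 1.82
tcp_pos: [0.4531, 0.3084, 0.0785]
tool_rot: [0.491, -0.509, 0.509, -0.491]
force: [-0.2, -0.2, 0.2]
finger_gap: 0.074
shift cm [ 0.29  0.25 -0.  ] rot [-0.001  0.    -0.001]
shift cm [ 0.29  0.25 -0.  ] rot [-1.000e-03 -3.141e+00  2.000e-03]
q [ 0.394  0.643  1.748 -0.     0.75   0.43 ] tcp [0.4531 0.3084 0.0785] F [-0.15 -0.16  0.18] gap 0.074 t 1.82
```

View pics/s2.png

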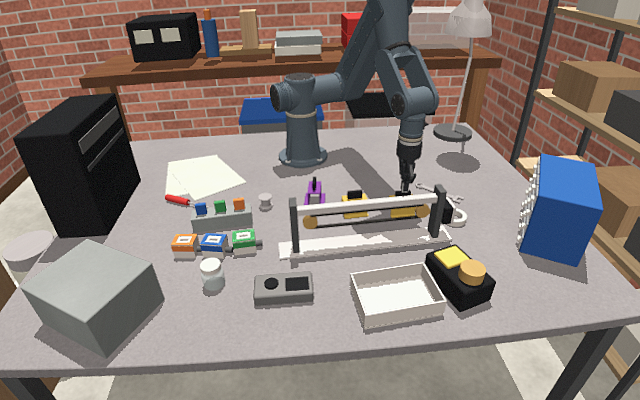

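```bash
python3 - <<'E'
from station import manip
import cv2
d=manip.snapshot("scene");f=d["frame"][:,:,::-1];t=manip.snapshot("top")["frame"][:,:,::-1]
cv2.imwrite("pics/s3.png",cv2.resize(f[150:250,330:470],None,fx=5,fy=5,interpolation=cv2.INTER_CUBIC))
cv2.imwrite("pics/t3.png",cv2.resize(t[160:300,150:350],None,fx=4,fy=4,interpolation=cv2.INTER_CUBIC))
E
```

```text
(no output)
```

View pics/s3.png

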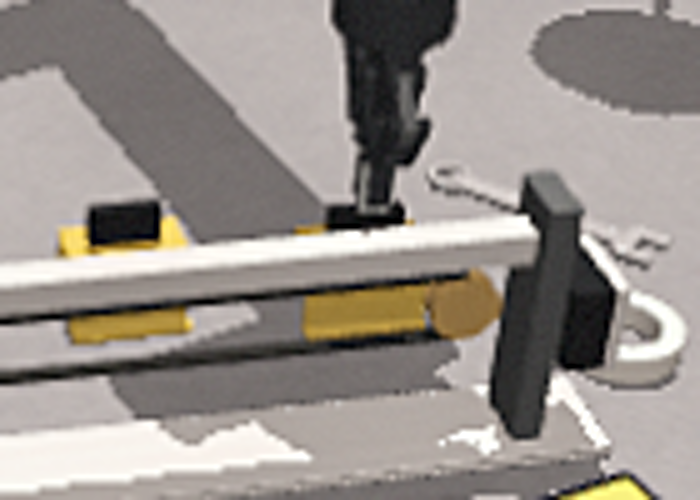

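View pics/t3.png

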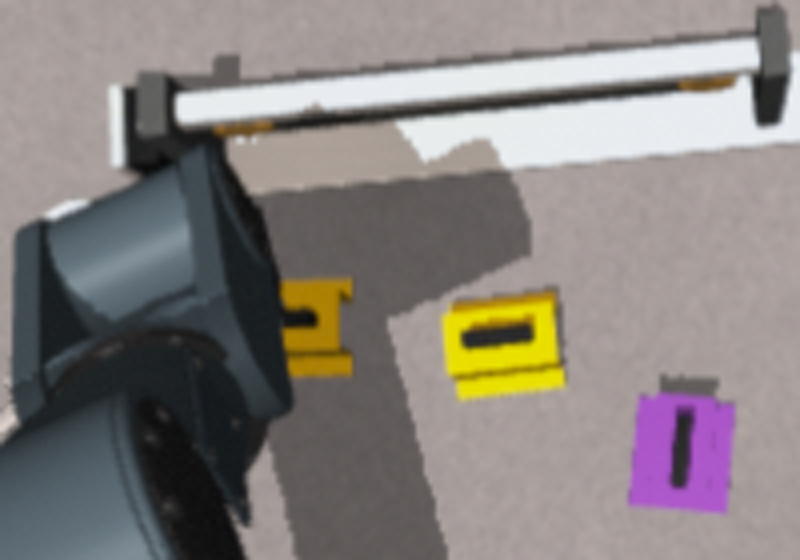

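The crops show the fingers on guard A's rib, at (365,210) in the scene crop. The opening still reads low at 6 mm, so I'll shut on it and lift a little to check.

```bash
python3 -m handwheel '[0,0,0,0,0,0,0, 0,0,0,0,0,0,0, 0,0,0,0,0,0,0, 0,0,0,0,0,0,0]' 60;python3 -m handwheel '[0,-1,0,0,0,0,0, 0,-3,0,0,0,0,0, 0,-3,0,0,0,0,0, 0,-3,0,0,0,0,0, 0,-3,0,0,0,0,0, 0,-3,0,0,0,0,0]'
python3 - <<'E'
from station import manip
import cv2
d=manip.snapshot("scene");f=d["frame"][:,:,::-1]
cv2.imwrite("pics/s4.png",cv2.resize(f[150:250,330:470],None,fx=5,fy=5,interpolation=cv2.INTER_CUBIC))
E
```

```text
t: 2.3
tcp_pos: [0.4528, 0.3082, 0.0778]
tool_rot: [-0.491, 0.509, -0.509, 0.491]
force: [0.5, 0.8, 0.2]
finger_gap: -0.0
t: 2.8
tcp_pos: [0.4523, 0.308, 0.1074]
tool_rot: [-0.491, 0.509, -0.509, 0.491]
force: [-0.2, -0.3, -0.3]
finger_gap: -0.005
```

View pics/s4.png

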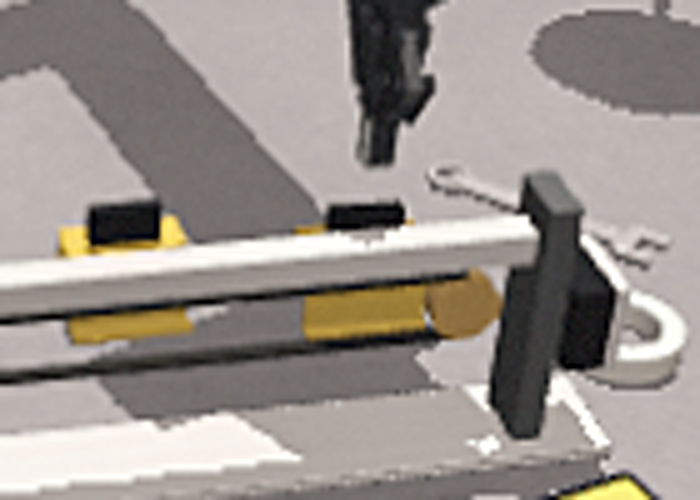

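The lift came up empty. The guard hasn't moved, and its rib is still at (365,215) in the crop. I'll measure where the fingertips really are in the camera frame.

```bash
python3 - <<'E'
from station import manip
from h import *
d=manip.snapshot("scene");w=cloud(d);s=manip.sense();print(s["tcp_pos"],s["finger_gap"])
m=(w[...,2]>.086)&(w[...,2]<.3)&(abs(w[...,0]-.452)<.05)&(abs(w[...,1]-.308)<.06)&(d["depth"]>0)
for z in np.arange(.085,.16,.006):
    q=w[m&(w[...,2]>=z)&(w[...,2]<z+.006)]
    if len(q):print(z.round(3),len(q),q.min(0).round(3),q.max(0).round(3),q.mean(0).round(3))
for v in range(174,200,2):print(v,[ (w[v,u]*1000).round().astype(int).tolist() for u in (400,404,408)])
E
```

```text
[0.45231216 0.30799274 0.10719729] 0.0015695645640035013
0.109 5 [0.458 0.3   0.113] [0.461 0.313 0.115] [0.459 0.307 0.114]
0.115 8 [0.45  0.296 0.117] [0.463 0.317 0.12 ] [0.459 0.304 0.119]
0.121 11 [0.444 0.295 0.123] [0.468 0.313 0.127] [0.461 0.302 0.125]
0.127 10 [0.457 0.296 0.128] [0.47  0.317 0.133] [0.465 0.306 0.13 ]
0.133 14 [0.454 0.294 0.133] [0.469 0.317 0.138] [0.464 0.303 0.136]
0.139 15 [0.456 0.295 0.139] [0.471 0.317 0.145] [0.465 0.305 0.142]
0.145 7 [0.446 0.295 0.146] [0.47  0.31  0.149] [0.46  0.301 0.147]
0.151 5 [0.443 0.294 0.153] [0.469 0.296 0.157] [0.455 0.294 0.154]
0.157 21 [0.428 0.293 0.157] [0.486 0.314 0.163] [0.466 0.299 0.161]
174 [[200, 371, -3], [481, 293, 160], [486, 304, 162]]
176 [[213, 368, -5], [462, 300, 142], [467, 311, 143]]
178 [[239, 360, 2], [469, 298, 138], [466, 312, 136]]
180 [[249, 358, -1], [465, 300, 129], [470, 312, 131]]
182 [[272, 351, 4], [467, 301, 123], [458, 317, 117]]
184 [[281, 349, 1], [282, 364, 1], [281, 380, -2]]
186 [[297, 345, 2], [301, 359, 4], [295, 376, -1]]
188 [[306, 342, -1], [312, 356, 1], [311, 371, 0]]
190 [[448, 297, 81], [452, 309, 83], [452, 322, 82]]
192 [[457, 294, 80], [460, 307, 80], [458, 321, 78]]
194 [[456, 295, 72], [459, 308, 72], [456, 323, 69]]
196 [[588, 253, 151], [585, 265, 149], [588, 276, 150]]
198 [[597, 250, 150], [599, 261, 151], [600, 272, 151]]
```

By depth, the shut fingertips end near z = 0.112 with the TCP reading 0.107. They sit about 20 mm higher than stated, so they closed just above the rib. I'll go lower in steps, watching the force and the camera.

```bash
python3 -m handwheel '[0,0,0,0,0,0,6, 0,0,0,0,0,0,6, 0,0,0,0,0,0,6, 0,0,0,0,0,0,6, 0,0,0,0,0,0,6, 0,2,0,0,0,0,6, 0,4,0,0,0,0,6, 0,4.4,0,0,0,0,6, 0,4.4,0,0,0,0,6, 0,4.4,0,0,0,0,6]' 
python3 - <<'E'
from station import manip
from h import *
d=manip.snapshot("scene");f=d["frame"][:,:,::-1];w=cloud(d);s=manip.sense();print(s["tcp_pos"],s["finger_gap"],s["force"])
cv2.imwrite("pics/s5.png",cv2.resize(f[130:230,330:470],None,fx=5,fy=5,interpolation=cv2.INTER_CUBIC))
m=(w[...,2]>.045)&(w[...,2]<.3)&(w[...,0]>.475)&(w[...,0]<.53)&(abs(w[...,1]-.308)<.06)&(d["depth"]>0)
for z in np.arange(.045,.16,.006):
    q=w[m&(w[...,2]>=z)&(w[...,2]<z+.006)]
    if len(q):print(z.round(3),len(q),q.min(0).round(3),q.max(0).round(3),q.mean(0).round(3))
E
```

```text
t: 3.73
tcp_pos: [0.4529, 0.3082, 0.064]
tool_rot: [-0.491, 0.509, -0.509, 0.491]
force: [-0.0, 0.4, -0.4]
finger_gap: 0.697
[0.45331293 0.30841898 0.06443836] 0.7005891167397031 [-0.0500037   0.86740874  0.35925087]
0.087 6 [0.486 0.294 0.088] [0.495 0.317 0.092] [0.489 0.3   0.09 ]
0.093 10 [0.483 0.294 0.094] [0.499 0.316 0.098] [0.492 0.304 0.096]
0.099 15 [0.484 0.295 0.099] [0.501 0.315 0.105] [0.494 0.303 0.102]
0.105 12 [0.486 0.296 0.105] [0.497 0.313 0.111] [0.493 0.303 0.108]
0.111 2 [0.492 0.294 0.113] [0.498 0.299 0.116] [0.495 0.297 0.114]
0.117 1 [0.491 0.294 0.119] [0.491 0.294 0.119] [0.491 0.294 0.119]
0.123 21 [0.485 0.291 0.123] [0.517 0.32  0.128] [0.505 0.303 0.126]
0.129 25 [0.48  0.292 0.129] [0.518 0.317 0.135] [0.507 0.303 0.132]
0.135 14 [0.479 0.289 0.136] [0.519 0.316 0.14 ] [0.502 0.3   0.138]
0.141 21 [0.477 0.289 0.141] [0.52  0.316 0.146] [0.504 0.299 0.144]
0.147 21 [0.478 0.289 0.148] [0.523 0.316 0.152] [0.504 0.3   0.15 ]
0.153 22 [0.475 0.291 0.153] [0.523 0.322 0.159] [0.505 0.302 0.156]
0.159 24 [0.475 0.29  0.16 ] [0.524 0.325 0.165] [0.502 0.301 0.162]
```

View pics/s5.png

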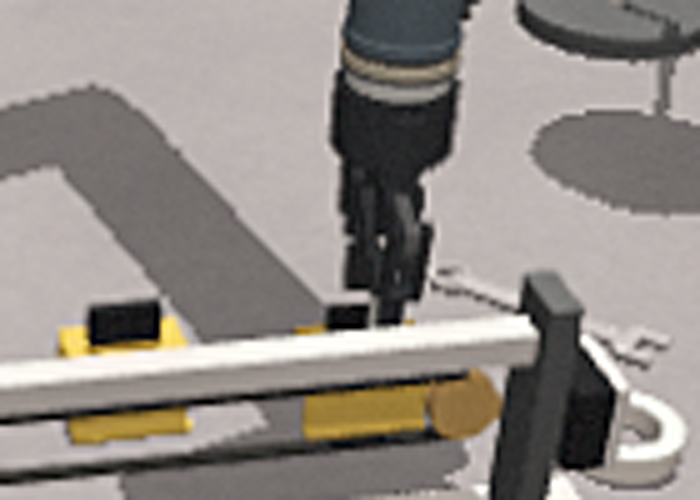

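The bar at (430,325) hides the tips below z = 0.087. I'll close gently and read the opening: about 0.14 means the rib, about 0.5 means the roof.

```bash
python3 -m handwheel '[0,0,0,0,0,0,0.5, 0,0,0,0,0,0,0.5, 0,0,0,0,0,0,0.5, 0,0,0,0,0,0,0.5, 0,0,0,0,0,0,0.5, 0,0,0,0,0,0,0.5, 0,0,0,0,0,0,0.5, 0,0,0,0,0,0,0.5]' 20
```

```text
t: 4.45
tcp_pos: [0.4526, 0.3083, 0.0641]
tool_rot: [-0.491, 0.509, -0.509, 0.491]
force: [-2.0, 0.1, 4.4]
finger_gap: 0.132
```

```bash
python3 -m handwheel '[0,0,0,0,0,0,0, 0,0,0,0,0,0,0, 0,0,0,0,0,0,0, 0,0,0,0,0,0,0]' 60;python3 -m handwheel '[0,-1,0,0,0,0,0, 0,-4,0,0,0,0,0, 0,-8,0,0,0,0,0, 0,-12,0,0,0,0,0,0,-15,0,0,0,0,0,0,-15,0,0,0,0,0,0,-15,0,0,0,0,0]'
python3 - <<'E'
from station import manip
from h import *
d=manip.snapshot("scene");f=d["frame"][:,:,::-1];w=cloud(d)
m=(w[...,2]>.05)&(w[...,2]<.5)&(abs(w[...,0]-.453)<.08)&(abs(w[...,1]-.308)<.08)&(d["depth"]>0)
h,s,v=masks(d["frame"]);q=w[m&(h>22)&(h<35)&(s>120)];print(q.min(0),q.max(0))
cv2.imwrite("pics/s6.png",cv2.resize(f[100:230,330:470],None,fx=4,fy=4,interpolation=cv2.INTER_CUBIC))
E
python3 go.py .597 .219 .214 .054
```

```text
t: 4.78
tcp_pos: [0.4525, 0.3083, 0.0642]
tool_rot: [-0.491, 0.509, -0.509, 0.491]
force: [-2.0, -0.1, 5.5]
finger_gap: 0.119
t: 5.37
tcp_pos: [0.4539, 0.3085, 0.2158]
tool_rot: [0.489, -0.508, 0.51, -0.493]
force: [-0.3, -0.7, -3.3]
finger_gap: 0.119
[0.43805124 0.32300442 0.15357355] [0.4817874  0.3449723  0.20677979]
shift cm [ 8.360e+00 -1.000e-02  1.477e+01] rot [-0.   -0.09  0.  ]
shift cm [ 8.360e+00 -1.000e-02  1.477e+01] rot [-0.     3.052 -0.   ]
q [ 0.393  0.438  1.642 -0.     1.062  0.43 ] tcp [0.4524 0.3079 0.2139] F [-0.4  -0.79 -2.37] gap 0.118 t 5.42
```

View pics/s6.png

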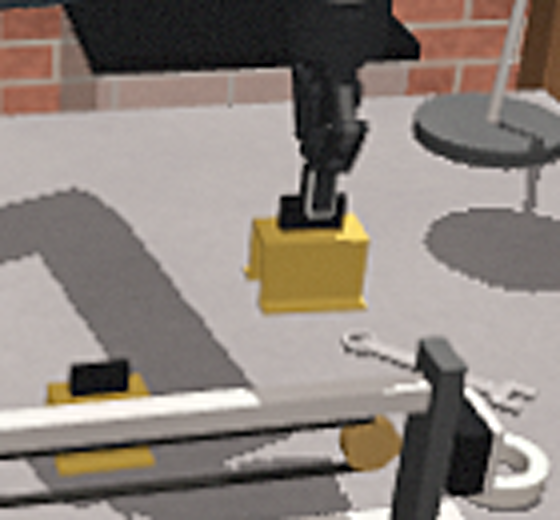

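Guard A is held and lifted, hanging level below the fingers at (315,260) in the crop. Next I'll carry it over the bar.

```bash
python3 -m handwheel '[0,-3,0,0,0,0,0, 2.1,-3,3.7,0,-0.02,0,0, 4.2,-3,7.4,0,-0.045,0,0, 6.3,-3,11,0,-0.07,0,0, 8.36,-3,14.7,0,-0.09,0,0, 8.36,-3,14.7,0,-0.09,0,0, 8.36,-3,14.7,0,-0.09,0,0, 8.36,-3,14.7,0,-0.09,0,0]'
python3 - <<'E'
from station import manip
from h import *
D={}
for n in("scene","top"):
    d=manip.snapshot(n);f=d["frame"][:,:,::-1];w=cloud(d)
    h,s,v=masks(d["frame"])
    b=(abs(w[...,2]-.15)<.006)&(s<60)&(v>130)&(d["depth"]>0)&(w[...,0]>.5)&(w[...,0]<.7)
    for y in(.02,.06,.1,.14,.26,.3):
        q=w[b&(abs(w[...,1]-y)<.02)]
        if len(q)>5:print(n,y,len(q),np.percentile(q[:,0],[3,50,97]).round(4))
    y=(h>22)&(h<35)&(s>120)&(w[...,2]>.15)&(w[...,0]>.5)&(w[...,0]<.7)
    q=w[y];
    if len(q)>5:print("guard",q.min(0).round(3),q.max(0).round(3))
    a=f[80:260,260:480] if n=="scene" else f[140:260,150:370]
    cv2.imwrite(f"pics/{n[0]}7.png",cv2.resize(a,None,fx=3,fy=3,interpolation=cv2.INTER_CUBIC))
E
python3 go.py .5965 .219 .164 .054
```

```text
t: 6.08
tcp_pos: [0.5949, 0.2188, 0.2407]
tool_rot: [0.515, -0.488, 0.485, -0.511]
force: [-1.2, -0.6, -2.2]
finger_gap: 0.115
scene 0.02 86 [0.5966 0.6105 0.6177]
scene 0.06 83 [0.5962 0.6086 0.6165]
scene 0.1 82 [0.5934 0.6076 0.6152]
scene 0.14 75 [0.5914 0.6065 0.6114]
scene 0.26 65 [0.5856 0.6005 0.6061]
scene 0.3 79 [0.5816 0.5964 0.6037]
guard [0.575 0.12  0.152] [0.628 0.257 0.255]
top 0.02 101 [0.5976 0.6069 0.617 ]
top 0.06 116 [0.5951 0.6049 0.6154]
top 0.1 107 [0.5932 0.6031 0.6129]
top 0.14 108 [0.5909 0.6007 0.6101]
guard [0.569 0.184 0.178] [0.609 0.198 0.232]
shift cm [0.1  7.8  0.23] rot [0.005 0.001 0.   ]
shift cm [0.1  7.8  0.23] rot [ 0.    -3.141 -0.007]
q [0.178 0.525 1.388 0.    1.233 0.123] tcp [0.5945 0.2199 0.242 ] F [-0.62  0.64 -2.29] gap 0.12 t 6.18
```

View pics/s7.png

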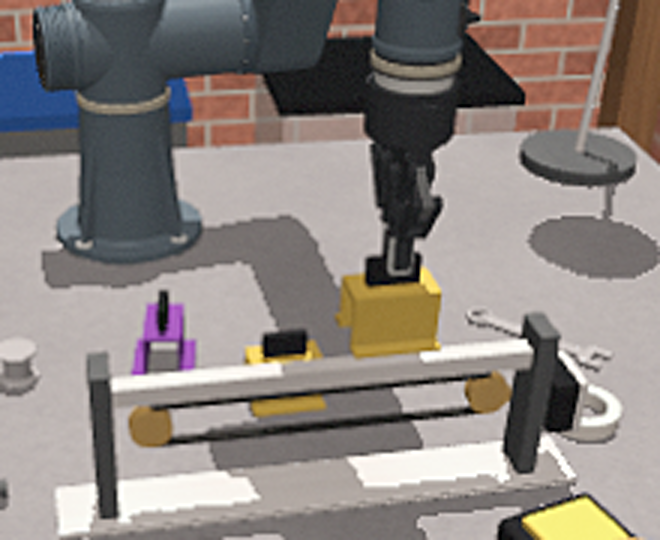

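View pics/t7.png

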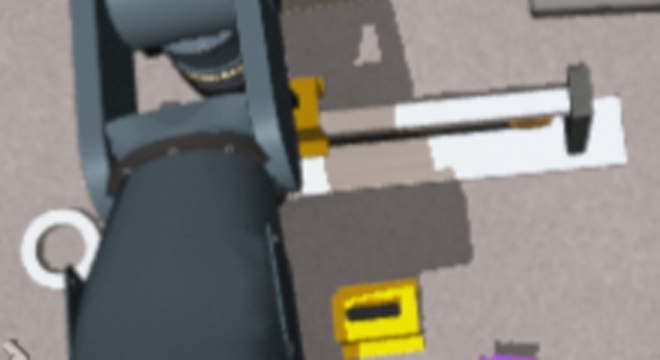

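Guard A is over the bar, at (390,310) in the scene crop. The bar centre line there is x≈0.597, so I'll lower it.

```bash
python3 -m handwheel '[0.1,0,0.23,0,0,0,0, 0.1,2.5,0.23,0,0,0,0, 0.1,5,0.23,0,0,0,0, 0.1,6.5,0.23,0,0,0,0, 0.1,7.3,0.23,0,0,0,0, 0.1,7.3,0.23,0,0,0,0, 0.1,7.3,0.23,0,0,0,0]'; python3 -m handwheel '[0,0.4,0,0,0,0,0, 0,0.4,0,0,0,0,0, 0,0.4,0,0,0,0,0]'
```

```text
t: 6.77
tcp_pos: [0.5989, 0.2191, 0.1712]
tool_rot: [-0.513, 0.486, -0.486, 0.514]
force: [0.1, 0.3, -1.7]
finger_gap: 0.119
t: 7.02
tcp_pos: [0.5995, 0.2186, 0.1677]
tool_rot: [-0.513, 0.486, -0.487, 0.514]
force: [0.8, 0.4, -2.0]
finger_gap: 0.118
```

```bash
python3 -m handwheel '[0,0.3,-0.2,0,0,0,0, 0,0.3,-0.2,0,0,0,0, 0,0.3,-0.2,0,0,0,0]'; python3 -m handwheel '[0,0.2,0,0,0,0,0, 0,0.2,0,0,0,0,0, 0,0.2,0,0,0,0,0]'
```

```text
t: 7.27
tcp_pos: [0.5971, 0.2184, 0.1641]
tool_rot: [-0.513, 0.486, -0.486, 0.513]
force: [-0.2, 0.0, -0.9]
finger_gap: 0.115
t: 7.52
tcp_pos: [0.5971, 0.2184, 0.1641]
tool_rot: [-0.513, 0.486, -0.487, 0.514]
force: [-3.6, -0.8, 7.7]
finger_gap: 0.124
```

It's seated: the force went from -0.9 to +7.7 N. I'll release it and rise.

```bash
python3 -m handwheel '[0,-0.1,0,0,0,0,3.5, 0,-0.1,0,0,0,0,3.5, 0,-0.1,0,0,0,0,3.5, 0,-0.1,0,0,0,0,3.5, 0,-0.1,0,0,0,0,3.5, 0,-2,0,0,0,0,3.5, 0,-5,0,0,0,0,3.5, 0,-9,0,0,0,0,3.5, 0,-9,0,0,0,0,4, 0,-9,0,0,0,0,5]'
python3 go.py .433 .151 .15 .065
python3 - <<'E'
from station import manip
from h import *
for n in("scene","top"):
    d=manip.snapshot(n);f=d["frame"][:,:,::-1];w=cloud(d);np.savez(n+"8.npz",**d)
    a=f[80:260,260:480] if n=="scene" else f[140:320,150:370]
    cv2.imwrite(f"pics/{n[0]}8.png",cv2.resize(a,None,fx=3,fy=3,interpolation=cv2.INTER_CUBIC))
    m=(abs(w[...,2]-.082)<.008)&(np.hypot(w[...,0]-.433,w[...,1]-.151)<.07)&(d["depth"]>0)
    if m.sum()>20:
        P=w[m];print(n,m.sum(),P.mean(0).round(4),rect(P))
    m=(abs(w[...,2]-.182)<.008)&(np.hypot(w[...,0]-.597,w[...,1]-.219)<.05)&(d["depth"]>0)
    if m.sum()>20:
        P=w[m];print(n,"hung rib",m.sum(),P.mean(0).round(4),rect(P))
E
```

```text
t: 8.35
tcp_pos: [0.5989, 0.2187, 0.2549]
tool_rot: [-0.511, 0.485, -0.488, 0.515]
force: [-0.1, -0.4, -0.4]
finger_gap: 0.579
shift cm [  5.88  10.37 -17.01] rot [-0.007 -0.011 -0.001]
shift cm [  5.88  10.37 -17.01] rot [ 1.000e-03  3.131e+00 -1.100e-02]
q [ 0.175  0.513  1.372 -0.     1.25   0.121] tcp [0.5989 0.2187 0.2549] F [-0.09 -0.45 -0.36] gap 0.579 t 8.35
scene 56 [0.4361 0.149  0.0802] (array([0.43487872, 0.14958641]), [16.3, 44.9], np.float32(-1.5038079))
scene hung rib 84 [0.6009 0.2139 0.1799] (array([0.59944324, 0.21389565]), [16.7, 49.7], np.float32(1.5663749))
top 82 [0.4329 0.1521 0.0814] (array([0.43323288, 0.15223763]), [12.4, 48.8], np.float32(-1.4929225))
top hung rib 27 [0.5983 0.1988 0.1814] (array([0.59851825, 0.19845692]), [10.1, 13.2], np.float32(1.5520748))
```

View pics/s8.png

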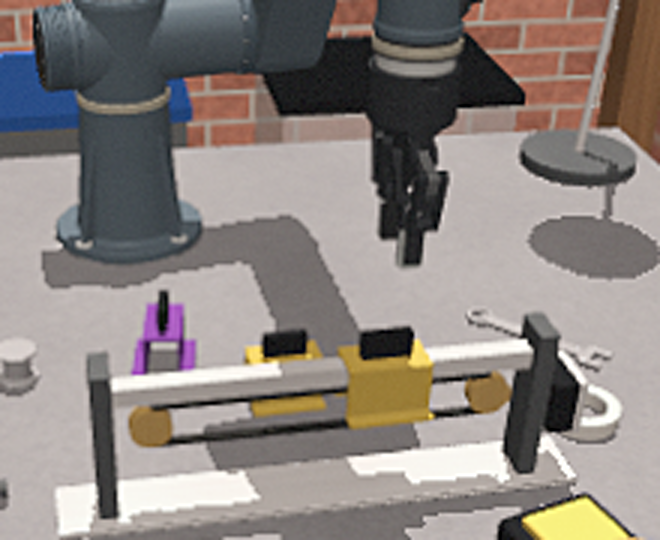

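View pics/t8.png

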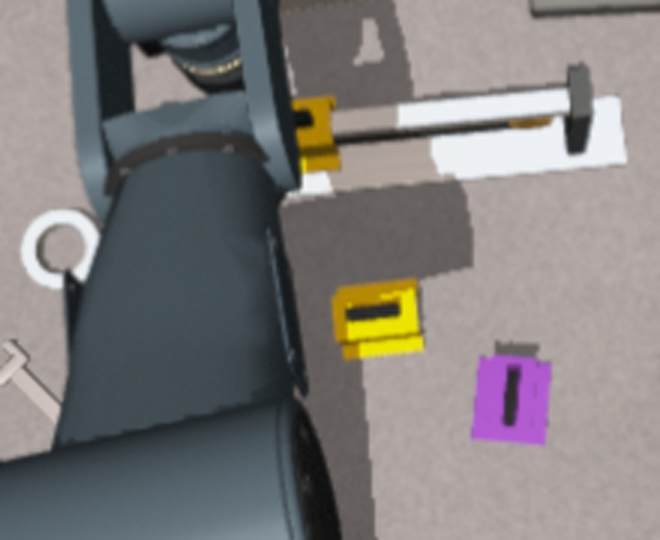

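Guard A sits astride the bar, at (388,385) in the scene crop with its rib top at z≈0.181. Guard B hasn't moved (375,310 in the top crop), so I'll fetch it next.

```bash
python3 -m handwheel '[1.5,0,-4,0,0,0,6, 3,0,-8,0,0,0,6, 4.5,0,-12,0,0,0,6, 5.9,1,-17,0,0.003,0,6, 5.9,5,-17,0,0,0,6, 5.9,9,-17,0,0,0,6, 5.9,10.4,-17,0,0,0,6, 5.9,10.4,-17,0,0,0,6]'
python3 go.py .4335 .151 .065 .068
```

```text
t: 9.12
tcp_pos: [0.4258, 0.1496, 0.1437]
tool_rot: [0.516, -0.489, 0.484, -0.51]
force: [-0.8, -0.2, -0.4]
finger_gap: 0.703
shift cm [-0.1   7.86  0.86] rot [ 0.012 -0.015  0.   ]
shift cm [-0.1   7.86  0.86] rot [-1.000e-03  3.127e+00  1.800e-02]
q [ 0.089  0.439  1.932 -0.     0.782  0.036] tcp [0.4258 0.1496 0.1437] F [-0.79 -0.19 -0.37] gap 0.703 t 9.12
```

```bash
python3 -m handwheel '[0,0,0,0,0,0,6, 0,0,0,0,0,0,6, 0,0,0,0,0,0,6]'
python3 go.py .4335 .151 .065 .068
```

```text
t: 9.37
tcp_pos: [0.4317, 0.1505, 0.1487]
tool_rot: [-0.513, 0.486, -0.487, 0.514]
force: [0.0, -0.4, 0.6]
finger_gap: 0.7
shift cm [-0.04  8.37  0.16] rot [-0.002 -0.014 -0.   ]
shift cm [-0.04  8.37  0.16] rot [ 0.     3.128 -0.004]
q [ 0.09   0.432  1.923 -0.     0.784  0.036] tcp [0.4317 0.1505 0.1487] F [ 0.02 -0.38  0.63] gap 0.7 t 9.37
```

```bash
python3 -m handwheel '[0,3,0.16,0,-0.014,0,6, 0,6,0.16,0,-0.014,0,6, 0,8.3,0.16,0,-0.014,0,6, 0,8.3,0.16,0,-0.014,0,6, 0,8.3,0.16,0,-0.014,0,6]';python3 -m handwheel '[0,0,0,0,0,0,0, 0,0,0,0,0,0,0, 0,0,0,0,0,0,0, 0,0,0,0,0,0,0, 0,0,0,0,0,0,0, 0,0,0,0,0,0,0, 0,0,0,0,0,0,0, 0,0,0,0,0,0,0, 0,0,0,0,0,0,0, 0,0,0,0,0,0,0]' 40;python3 -m handwheel '[0,0,0,0,0,0,0,0,0,0,0,0,0,0, 0,0,0,0,0,0,0, 0,0,0,0,0,0,0]' 60
```

```text
t: 9.78
tcp_pos: [0.4335, 0.1506, 0.0654]
tool_rot: [-0.516, 0.482, -0.483, 0.517]
force: [0.2, -0.6, -0.1]
finger_gap: 0.704
t: 10.62
tcp_pos: [0.432, 0.1504, 0.0648]
tool_rot: [0.517, -0.483, 0.483, -0.517]
force: [0.4, -0.1, -0.2]
finger_gap: 0.001
t: 10.95
tcp_pos: [0.4321, 0.1504, 0.0648]
tool_rot: [0.517, -0.483, 0.483, -0.517]
force: [-1.3, -1.0, 0.6]
finger_gap: -0.002
```

Shut on nothing again, so the guard may have been knocked. I'll look.

```bash
python3 - <<'E'
from station import manip
from h import *
for n in("scene","top"):
    d=manip.snapshot(n);f=d["frame"][:,:,::-1];w=cloud(d);np.savez(n+"9.npz",**d)
    a=f[130:260,260:480] if n=="scene" else f[140:320,150:370]
    cv2.imwrite(f"pics/{n[0]}9.png",cv2.resize(a,None,fx=3,fy=3,interpolation=cv2.INTER_CUBIC))
    h,s,v=masks(d["frame"]);y=(h>22)&(h<35)&(s>120)&(w[...,2]>.045)&(w[...,2]<.065)&(w[...,0]<.56)&(d["depth"]>0)
    print(n,y.sum(),w[y].mean(0),rect(w[y]) if y.sum()>5 else 0)
E
```

```text
scene 0 [nan nan nan] 0
top 1 [ 0.30460511 -0.65462092  0.05186704] 0<stdin>:8: RuntimeWarning: Mean of empty slice.
  ret = um.true_divide(
```

View pics/s9.png

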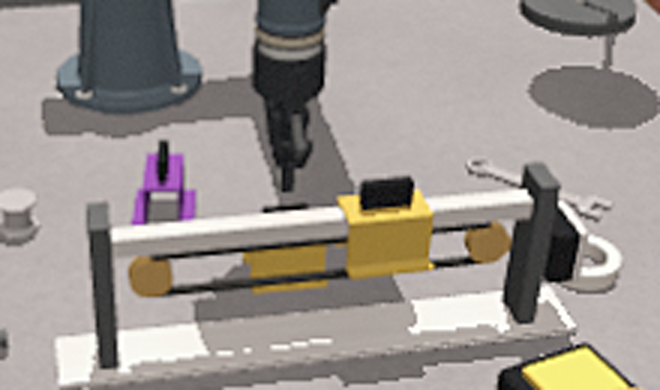

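View pics/t9.png

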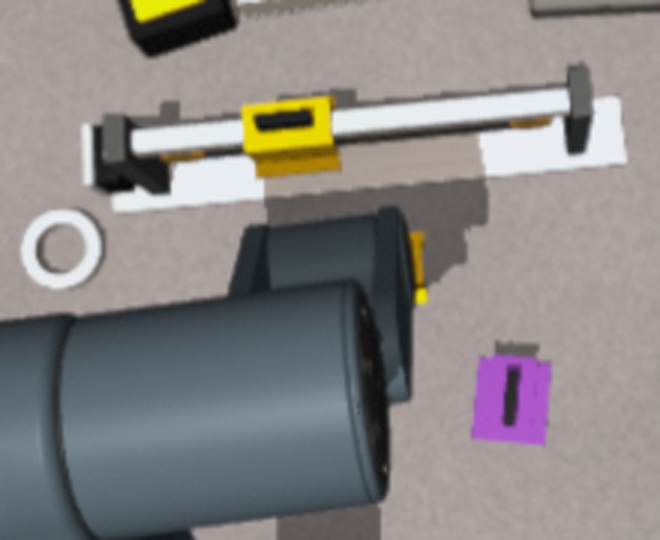

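Guard B has been displaced toward the rig: its rib top is now at (285,208) in the scene crop. I'll raise the arm clear and measure it again.

```bash
python3 -m handwheel '[0,-3,0,0,0,0,1, 0,-7,0,0,0,0,3, 0,-11,0,0,0,0,5, 0,-11,8,0,0,0,6, 0,-11,12,0,0,0,6, 0,-15,15,0,0,0,6, 8,-17,15,0,0,0,6, 12,-17,15,0,0,0,6, 12,-17,15,0,0,0,6]'
python3 - <<'E'
from station import manip
from h import *
for n in("scene","top"):
    d=manip.snapshot(n);f=d["frame"][:,:,::-1];w=cloud(d);np.savez(n+"9.npz",**d)
    a=f[130:260,260:480] if n=="scene" else f[140:320,150:370]
    cv2.imwrite(f"pics/{n[0]}10.png",cv2.resize(a,None,fx=3,fy=3,interpolation=cv2.INTER_CUBIC))
    h,s,v=masks(d["frame"]);y=(h>22)&(h<35)&(s>120)&(w[...,2]>.045)&(w[...,2]<.065)&(w[...,0]<.56)&(d["depth"]>0)&(abs(w[...,1])<.4)
    print(n,y.sum(),w[y].mean(0),rect(w[y]) if y.sum()>5 else 0)
    y=(abs(w[...,2]-.083)<.009)&(w[...,0]<.54)&(w[...,0]>.4)&(w[...,1]>.1)&(w[...,1]<.25)&(d["depth"]>0)
    if y.sum()>5:print(n,y.sum(),w[y].mean(0),rect(w[y]))
E
```

```text
t: 11.8
tcp_pos: [0.5895, 0.0454, 0.2343]
tool_rot: [-0.517, 0.482, -0.482, 0.518]
force: [0.5, 0.7, -0.3]
finger_gap: 0.699
scene 0 [nan nan nan] 0
scene 34 [0.4829346  0.14180879 0.08190836] (array([0.48447363, 0.14297957]), [15.4, 44.1], np.float32(1.4260267))
top 0 [nan nan nan] 0<stdin>:8: RuntimeWarning: Mean of empty slice.
  ret = um.true_divide(
```

View pics/t10.png

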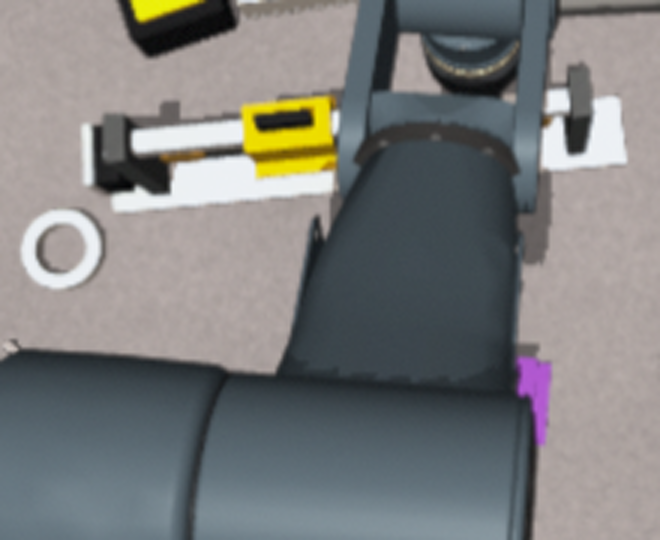

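View pics/s10.png

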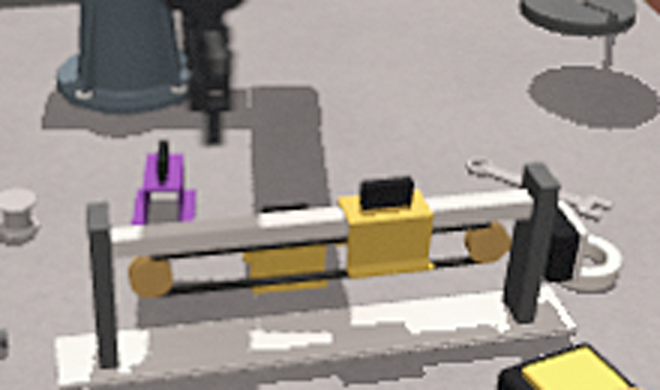

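The arm blocks the top view. In the scene view, B's rib is near (0.483, 0.142). I'll move aside to see from above.

```bash
python3 -m handwheel '[4,0,-4,0,0,0,6, 8,0,-8,0,0,0,6, 12,0,-8,0,0,0,6, 15,0,-8,0,0,0,6, 15,0,-8,0,0,0,6]'
python3 - <<'E'
from station import manip
from h import *
for n in("scene","top"):
    d=manip.snapshot(n);f=d["frame"][:,:,::-1];w=cloud(d);np.savez(n+"9.npz",**d)
    if n=="top":cv2.imwrite(f"pics/{n[0]}11.png",cv2.resize(f[140:320,150:370],None,fx=3,fy=3,interpolation=cv2.INTER_CUBIC))
    h,s,v=masks(d["frame"]);y=(h>22)&(h<35)&(s>120)&(w[...,2]>.045)&(w[...,2]<.065)&(w[...,0]<.56)&(d["depth"]>0)&(abs(w[...,1])<.4)
    if y.sum()>5:print(n,y.sum(),w[y].mean(0),rect(w[y]) if y.sum()>5 else 0)
    y=(abs(w[...,2]-.083)<.009)&(w[...,0]<.54)&(w[...,0]>.4)&(w[...,1]>.1)&(w[...,1]<.25)&(d["depth"]>0)
    if y.sum()>5:print(n,y.sum(),w[y].mean(0),rect(w[y]))
E
```

```text
t: 12.32
tcp_pos: [0.518, -0.1134, 0.2335]
tool_rot: [0.516, -0.483, 0.484, -0.515]
force: [0.5, -0.9, 0.4]
finger_gap: 0.706
scene 33 [0.4829816  0.14216046 0.08182314] (array([0.4823634 , 0.14316119]), [17.1, 45.7], np.float32(1.5196344))
top 213 [0.48041696 0.15978537 0.05382868] (array([0.4805712 , 0.14725269]), [44.3, 75.8], np.float32(1.5391399))
top 80 [0.48150022 0.14485902 0.08108654] (array([0.4819462 , 0.14523416]), [12.4, 49.1], np.float32(-1.5391575))
```

View pics/t11.png

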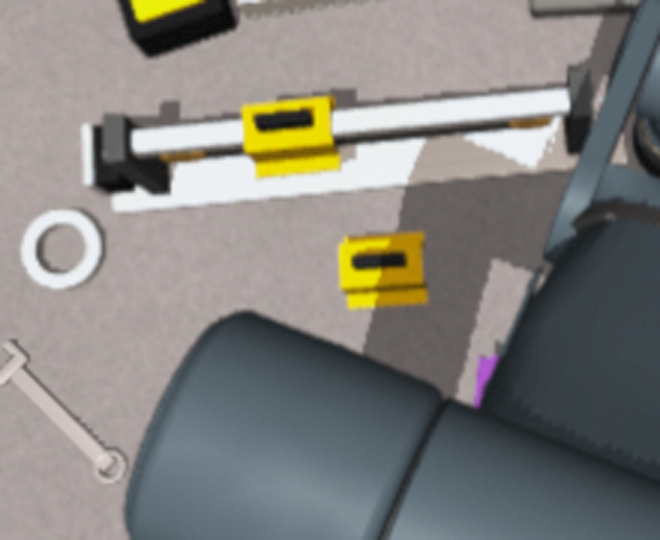

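Guard B is now at (0.482, 0.1447), lying almost along world y and seen at (380,262) in the top crop. I'll go there.

```bash
python3 go.py .482 .1445 .15 .008
```

```text
shift cm [-25.71   8.33  -2.02] rot [-0.     0.056 -0.   ]
shift cm [-25.71   8.33  -2.02] rot [-0.    -3.086  0.   ]
q [-0.422  0.391  1.661  0.     1.09  -0.485] tcp [ 0.5185 -0.1108  0.2333] F [ 0.28  0.45 -0.53] gap 0.705 t 12.42
```

```bash
python3 -m handwheel '[-4,0,-0.3,0,0.01,0,6, -8,0,-0.6,0,0.02,0,6, -12,0,-1,0,0.03,0,6, -16,0,-1.3,0,0.04,0,6, -20,0,-1.6,0,0.05,0,6, -24,0,-2,0,0.056,0,6, -25.7,3,-2,0,0.056,0,6, -25.7,6,-2,0,0.056,0,6, -25.7,8.3,-2,0,0.056,0,6, -25.7,8.3,-2,0,0.056,0,6]';python3 -m handwheel '[0,0,0,0,0,0,6, 0,0,0,0,0,0,6]'; python3 go.py .482 .1445 .066 .008
python3 - <<'E'
from station import manip
from h import *
for n in("scene",):
    d=manip.snapshot(n);f=d["frame"][:,:,::-1];w=cloud(d)
    cv2.imwrite(f"pics/{n[0]}12.png",cv2.resize(f[100:260,260:480],None,fx=3,fy=3,interpolation=cv2.INTER_CUBIC))
    y=(abs(w[...,2]-.083)<.009)&(w[...,0]<.54)&(w[...,0]>.4)&(w[...,1]>.1)&(w[...,1]<.25)&(d["depth"]>0)
    if y.sum()>5:print(n,y.sum(),w[y].mean(0),rect(w[y]))
E
```

```text
t: 13.25
tcp_pos: [0.4767, 0.1482, 0.1465]
tool_rot: [0.506, -0.499, 0.494, -0.501]
force: [-0.2, 0.3, 0.0]
finger_gap: 0.697
t: 13.42
tcp_pos: [0.4818, 0.1469, 0.1513]
tool_rot: [-0.503, 0.497, -0.497, 0.504]
force: [-0.2, -0.3, -0.1]
finger_gap: 0.705
shift cm [0.24 8.53 0.01] rot [-0.001  0.005 -0.   ]
shift cm [0.24 8.53 0.01] rot [-1.000e-03 -3.137e+00  2.000e-03]
q [0.074 0.477 1.809 0.    0.854 0.06 ] tcp [0.4818 0.1469 0.1513] F [-0.22 -0.26 -0.13] gap 0.705 t 13.42
scene 34 [0.48325928 0.14175115 0.08212412] (array([0.4833927 , 0.14288333]), [13.1, 44.8], np.float32(1.5385209))
```

View pics/s12.png

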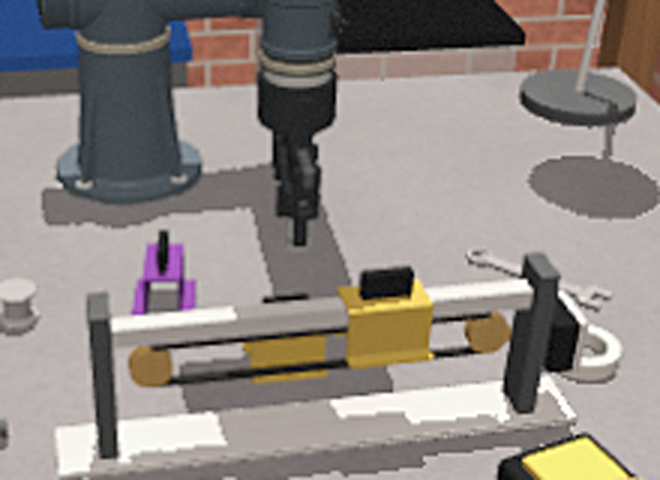

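The gripper is over B. The rib is at (285,298) in the crop, in the same place as before. Descending and gripping.

```bash
python3 -m handwheel '[0.2,3,0,0,0,0,6, 0.2,6,0,0,0,0,6, 0.2,8.5,0,0,0,0,6, 0.2,8.5,0,0,0,0,6, 0.2,8.5,0,0,0,0,0, 0.2,8.5,0,0,0,0,0, 0.2,8.5,0,0,0,0,0, 0.2,8.5,0,0,0,0,0, 0.2,8.5,0,0,0,0,0, 0.2,8.5,0,0,0,0,0]' 40;python3 -m handwheel '[0,0,0,0,0,0,0, 0,0,0,0,0,0,0, 0,0,0,0,0,0,0, 0,0,0,0,0,0,0]' 60
```

```text
t: 14.3
tcp_pos: [0.4817, 0.1441, 0.0668]
tool_rot: [-0.503, 0.497, -0.497, 0.503]
force: [-1.9, 0.0, 7.1]
finger_gap: 0.126
t: 14.63
tcp_pos: [0.4816, 0.1441, 0.0668]
tool_rot: [-0.503, 0.497, -0.497, 0.503]
force: [-1.8, -0.6, 8.8]
finger_gap: 0.12
```

B's rib is gripped, with the opening at 0.12. Lifting and carrying.

```bash
python3 -m handwheel '[0,-1,0,0,0,0,0, 0,-4,0,0,0,0,0, 0,-8,0,0,0,0,0, 0,-12,0,0,0,0,0,0,-16,0,0,0,0,0,0,-18,0,0,0,0,0,0,-18,0,0,0,0,0,0,-18,0,0,0,0,0]';python3 go.py .603 .099 .24 .054
```

```text
t: 15.3
tcp_pos: [0.4817, 0.1441, 0.247]
tool_rot: [-0.502, 0.496, -0.498, 0.504]
force: [-0.7, -0.5, -1.9]
finger_gap: 0.121
shift cm [ 4.66  0.74 12.07] rot [-0.003 -0.042 -0.   ]
shift cm [ 4.66  0.74 12.07] rot [ 0.     3.1   -0.005]
q [ 0.068  0.335  1.711 -0.     1.093  0.056] tcp [0.4817 0.1441 0.247 ] F [-0.7  -0.49 -1.87] gap 0.121 t 15.3
```

```bash
python3 -m handwheel '[1.2,0,3,0,-0.01,0,0, 2.4,0,6,0,-0.02,0,0, 3.6,0,9,0,-0.03,0,0, 4.7,0,12,0,-0.042,0,0, 4.7,0,12,0,-0.042,0,0, 4.7,0,12,0,-0.042,0,0, 4.7,0,12,0,-0.042,0,0]';python3 go.py .6025 .099 .174 .054
python3 - <<'E'
from station import manip
from h import *
d=manip.snapshot("scene");f=d["frame"][:,:,::-1]
cv2.imwrite("pics/s13.png",cv2.resize(f[100:260,260:480],None,fx=3,fy=3,interpolation=cv2.INTER_CUBIC))
E
```

```text
t: 15.88
tcp_pos: [0.5999, 0.0985, 0.2427]
tool_rot: [0.515, -0.488, 0.485, -0.512]
force: [0.0, -0.8, -2.2]
finger_gap: 0.116
shift cm [-0.03  6.87  0.31] rot [ 0.006 -0.    -0.001]
shift cm [-0.03  6.87  0.31] rot [1.000e-03 3.141e+00 1.000e-02]
q [-0.021  0.489  1.453  0.     1.206 -0.075] tcp [0.5999 0.0985 0.2427] F [ 0.04 -0.82 -2.22] gap 0.116 t 15.88
```

View pics/s13.png

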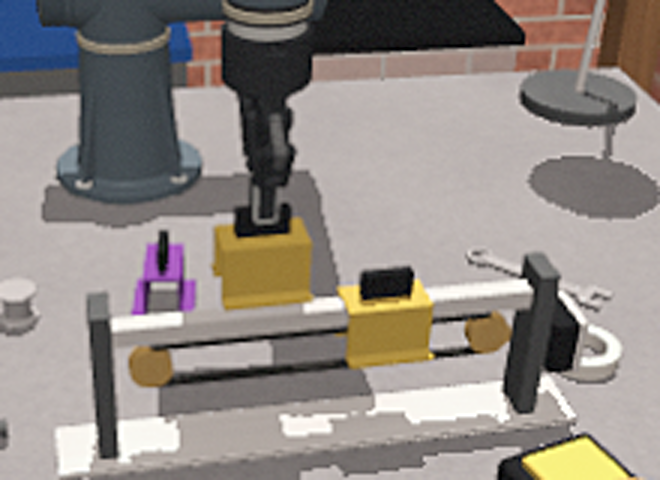

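B is over the free part of the bar at (262,265), clear of A. Lowering.

```bash
python3 -m handwheel '[0,2.5,0.2,0,0,0,0, 0,5,0.2,0,0,0,0, 0,6.9,0.2,0,0,0,0, 0,6.9,0.2,0,0,0,0, 0,6.9,0.2,0,0,0,0]'; python3 -m handwheel '[0,0.4,0,0,0,0,0, 0,0.4,0,0,0,0,0, 0,0.4,0,0,0,0,0]';python3 -m handwheel '[0,0.3,0,0,0,0,0, 0,0.3,0,0,0,0,0, 0,0.3,0,0,0,0,0]'
```

```text
t: 16.35
tcp_pos: [0.6019, 0.0992, 0.1754]
tool_rot: [0.514, -0.487, 0.485, -0.512]
force: [0.1, -0.0, -2.0]
finger_gap: 0.12
t: 16.6
tcp_pos: [0.6045, 0.0987, 0.1737]
tool_rot: [-0.513, 0.486, -0.487, 0.514]
force: [0.1, -0.6, -1.8]
finger_gap: 0.118
t: 16.85
tcp_pos: [0.604, 0.0986, 0.1697]
tool_rot: [-0.513, 0.486, -0.486, 0.513]
force: [-0.4, -0.0, -1.7]
finger_gap: 0.113
```

```bash
python3 -m handwheel '[0,0.3,-0.1,0,0,0,0, 0,0.3,-0.1,0,0,0,0, 0,0.3,-0.1,0,0,0,0]';python3 -m handwheel '[0,0.15,0,0,0,0,0, 0,0.15,0,0,0,0,0, 0,0.15,0,0,0,0,0]'
```

```text
t: 17.1
tcp_pos: [0.6035, 0.0985, 0.1668]
tool_rot: [-0.513, 0.486, -0.487, 0.514]
force: [0.9, -0.2, 0.1]
finger_gap: 0.124
t: 17.35
tcp_pos: [0.6035, 0.0985, 0.1667]
tool_rot: [-0.513, 0.486, -0.487, 0.514]
force: [-1.3, -1.2, 7.4]
finger_gap: 0.12
```

Contact at 7 N, so I'll release and rise.

```bash
python3 -m handwheel '[0,-0.1,0,0,0,0,3.5, 0,-0.1,0,0,0,0,3.5, 0,-0.1,0,0,0,0,3.5, 0,-0.1,0,0,0,0,3.5, 0,-0.1,0,0,0,0,3.5, 0,-2,0,0,0,0,3.5, 0,-5,0,0,0,0,3.5, 0,-9,0,0,0,0,3.5, 0,-9,0,0,0,0,4, 0,-9,0,0,0,0,5]'
python3 go.py .44 -.12 .25 .118
```

```text
t: 18.18
tcp_pos: [0.6048, 0.0986, 0.2579]
tool_rot: [-0.512, 0.485, -0.488, 0.515]
force: [-0.9, 0.7, -0.5]
finger_gap: 0.581
shift cm [ 20.93   0.68 -17.64] rot [-0.007 -0.064  0.001]
shift cm [ 20.93   0.68 -17.64] rot [-1.000e-03  3.078e+00 -1.000e-02]
q [-0.021  0.475  1.433  0.     1.227 -0.075] tcp [0.6048 0.0986 0.2579] F [-0.87  0.66 -0.53] gap 0.581 t 18.18
```

```bash
python3 -m handwheel '[3,0,-2.5,0,-0.01,0,5, 6,0,-5,0,-0.02,0,5, 9,0,-7.5,0,-0.03,0,5, 12,0,-10,0,-0.04,0,5, 15,0,-12.5,0,-0.05,0,5, 18,0,-15,0,-0.06,0,5, 21,0,-17.6,0,-0.064,0,5, 21,0,-17.6,0,-0.064,0,5, 21,0,-17.6,0,-0.064,0,5]'
python3 - <<'E'
from station import manip
from h import *
for n in("scene","top"):
    d=manip.snapshot(n);f=d["frame"][:,:,::-1];w=cloud(d);np.savez(n+"14.npz",**d)
    cv2.imwrite(f"pics/{n[0]}14.png",f)
    for c in((.597,.219),(.6035,.0985)):
        m=(abs(w[...,2]-.182)<.008)&(np.hypot(w[...,0]-c[0],w[...,1]-c[1])<.05)&(d["depth"]>0)
        if m.sum()>10:P=w[m];print(n,"rib",m.sum(),P.mean(0).round(4),rect(P),P[:,2].min(),P[:,2].max())
        m=(abs(w[...,2]-.153)<.008)&(np.hypot(w[...,0]-c[0],w[...,1]-c[1])<.06)&(d["depth"]>0)
        h,s,v=masks(d["frame"]);m&=(h>22)&(h<35)&(s>120)
        if m.sum()>10:P=w[m];print(n,"roof",m.sum(),P.mean(0).round(4),rect(P))
E
```

```text
t: 18.93
tcp_pos: [0.4369, -0.1218, 0.254]
tool_rot: [0.528, -0.472, 0.47, -0.527]
force: [0.6, -1.0, -0.0]
finger_gap: 0.588
scene rib 84 [0.6008 0.214  0.1798] (array([0.59919592, 0.21320006]), [14.9, 48.9], np.float32(-1.5312995)) 0.17430422177795007 0.18395139412806005
scene roof 126 [0.6076 0.2111 0.1541] (array([0.60324744, 0.21407263]), [42.1, 77.8], np.float32(1.5653485))
scene rib 88 [0.607  0.0982 0.1796] (array([0.60508472, 0.097991  ]), [15.6, 48.8], np.float32(-1.5157607)) 0.17431934019628406 0.18433417928723647
scene roof 137 [0.6122 0.0966 0.1539] (array([0.60512799, 0.09772459]), [46.2, 78.4], np.float32(-1.5630468))
top rib 93 [0.5975 0.2164 0.1813] (array([0.59802826, 0.2164953 ]), [12.9, 48.1], np.float32(-1.5086076)) 0.17493728810267065 0.18606723303761374
top roof 353 [0.595  0.2158 0.1541] (array([0.59860742, 0.21756786]), [45.2, 79.8], np.float32(-1.5098217))
top rib 90 [0.6033 0.0993 0.1816] (array([0.6038562 , 0.09879396]), [12.3, 48.6], np.float32(-1.4809846)) 0.1750141975605317 0.18858555788214743
top roof 356 [0.6016 0.0991 0.1541] (array([0.60414954, 0.09981026]), [45.1, 78.9], np.float32(-1.5202616))
```

View pics/s14.png

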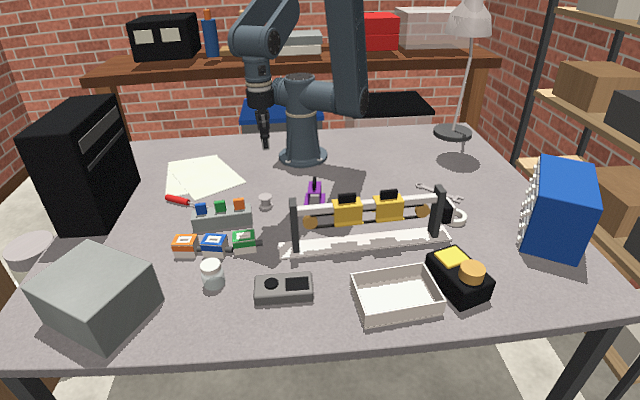

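View pics/t14.png

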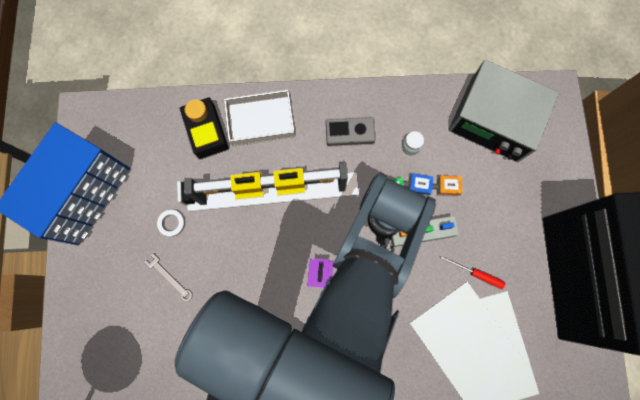

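Both guards hang astride the bar: top view (246,184) and (289,180), scene (347,210) and (388,207). Rib tops are at z≈0.181. The part of the bench that was hidden shows no third guard. Next I'll fit the dock, keys and switches more precisely by matching rectangles to the first top image.

```bash
cat > fit.py <<'E'
from h import *
from scipy.optimize import minimize
def planepts(d,z):
    K=d["camera_matrix"];H,W=d["depth"].shape;u,v=np.meshgrid(np.arange(W),np.arange(H))
    k=np.array([float(d["k1"]),0,0,0,0])
    n=cv2.undistortPointsIter(np.stack([u,v],-1).reshape(-1,1,2).astype(float),K,k,None,None,(3,50,1e-9)).reshape(H,W,2)
    Rm=cv2.Rodrigues(np.asarray(d["rvec"],float))[0];o=-Rm.T@np.asarray(d["tvec"]).ravel()
    r=np.dstack([n,np.ones((H,W))])@Rm
    t=(z-o[2])/r[...,2];return o+r*t[...,None]
def fit(d,c,a,w,l,z,r=.06,band=.007):
    """top-face rect w (x) by l (y), z plane; a = angle of long axis"""
    W=cloud(d);P=planepts(d,z)
    near=np.hypot(P[...,0]-c[0],P[...,1]-c[1])<r
    m=(abs(W[...,2]-z)<band)&(d["depth"]>0)
    q=P[near][:,:2];y=m[near].astype(float)
    def soft(p):
        dx=q-p[:2];L=dx@[np.cos(p[2]),np.sin(p[2])];X=dx@[np.sin(p[2]),-np.cos(p[2])]
        s=.0008
        return 1/(1+np.exp(np.clip((abs(L)-l/2)/s,-50,50)))/(1+np.exp(np.clip((abs(X)-w/2)/s,-50,50)))
    best=minimize(lambda p:((soft(p)-y)**2).sum(),[c[0],c[1],a],method="Nelder-Mead",options=dict(initial_simplex=[[c[0],c[1],a],[c[0]+.004,c[1],a],[c[0],c[1]+.004,a],[c[0],c[1],a+.08]],xatol=1e-5,fatol=1e-4))
    return best.x,best.fun,int(y.sum())
if __name__=="__main__":
  for n in("top","scene"):
    d=dict(np.load(n+"0.npz"))
    for nm,c,a,w,l,z,r in(("dock",(.4535,-.282),1.689,.056,.19,.05,.12),("sG",(.586,-.2005),1.67,.05,.064,.05,.05),("sB",(.593,-.287),1.376,.05,.064,.05,.05),("sO",(.586,-.372),1.49,.05,.064,.05,.05),
      ("kO",(.4465,-.2226),1.689,.014,.034,.088,.028),("kG",(.4533,-.2815),1.689,.014,.034,.088,.028),("kB",(.4606,-.341),1.689,.014,.034,.088,.028)):
        x,f,k=fit(d,c,a,w,l,z,r);print(n,nm,x.round(4),round(f,1),k)
    # slot dark pixels in the white label
    W=cloud(d);P=planepts(d,.05);h,s,v=masks(d["frame"])
    for nm,c in(("sG",(.586,-.2005)),("sB",(.593,-.287)),("sO",(.586,-.372))):
        m=np.hypot(P[...,0]-c[0],P[...,1]-c[1])<.018
        wt=np.clip(200-v[m].astype(float),0,120);print(n,"slot",nm,(P[m][:,:2]*wt[:,None]).sum(0)/wt.sum(),int(wt.sum()))
E
python3 fit.py
```

```text
top dock [ 0.4531 -0.2813  1.6915] 295.2 1055
top sG [ 0.5861 -0.2004  1.6887] 43.3 365
top sB [ 0.5927 -0.2861  1.3823] 31.4 342
top sO [ 0.585  -0.3714  1.4696] 31.8 343
top kO [ 0.446  -0.2222  1.697 ] 6.0 59
top kG [ 0.4528 -0.2806  1.6943] 4.6 56
top kB [ 0.4602 -0.3389  1.6984] 5.4 62
top slot sG [ 0.58573552 -0.19946856] 1335
top slot sB [ 0.59300101 -0.28585769] 1259
top slot sO [ 0.58531766 -0.37303144] 1272
scene dock [ 0.463  -0.2822  1.697 ] 137.1 568
scene sG [ 0.5918 -0.2017  1.6481] 48.2 287
scene sB [ 0.6012 -0.2875  1.3612] 50.1 285
scene sO [ 0.5906 -0.3737  1.4742] 56.4 289
scene kO [ 0.4485 -0.2241  1.7014] 14.0 43
scene kG [ 0.4584 -0.2829  1.7022] 14.4 44
scene kB [ 0.4633 -0.3433  1.7301] 14.1 40
scene slot sG [ 0.58447553 -0.202207  ] 338
scene slot sB [ 0.59460953 -0.28703568] 435
scene slot sO [ 0.59075057 -0.37623996] 372
```

```bash
python3 go.py .4462 -.2224 .14 .121
```

```text
shift cm [10.25 11.42 -0.41] rot [ 0.001 -0.004 -0.001]
shift cm [10.25 11.42 -0.41] rot [2.000e-03 3.138e+00 1.000e-03]
q [-5.150e-01  2.590e-01  1.806e+00  1.000e-03  1.078e+00 -6.320e-01] tcp [ 0.4384 -0.1203  0.2543] F [ 0.42  0.24 -0.32] gap 0.586 t 19.03
```

```bash
python3 -m handwheel '[4,2,-0.2,0,0,0,5, 8,4,-0.3,0,0,0,5, 10.25,8,-0.4,0,0,0,5, 10.25,11.4,-0.4,0,0,0,5, 10.25,11.4,-0.4,0,0,0,5, 10.25,11.4,-0.4,0,0,0,5, 10.25,11.4,-0.4,0,0,0,5]'; python3 go.py .4462 -.2224 .07 .121
```

```text
t: 19.62
tcp_pos: [0.4475, -0.2216, 0.1418]
tool_rot: [-0.529, 0.469, -0.469, 0.529]
force: [1.4, -0.0, 0.7]
finger_gap: 0.584
shift cm [ 0.06  7.18 -0.14] rot [-0.    -0.001 -0.   ]
shift cm [ 0.06  7.18 -0.14] rot [ 0.     3.141 -0.   ]
q [-0.684  0.489  1.827  0.     0.826 -0.805] tcp [ 0.4475 -0.2216  0.1418] F [ 1.41 -0.01  0.66] gap 0.584 t 19.62
```

```bash
python3 -m handwheel '[0.06,3,-0.14,0,0,0,5, 0.06,5.5,-0.14,0,0,0,5, 0.06,7.2,-0.14,0,0,0,5, 0.06,7.2,-0.14,0,0,0,5, 0.06,7.2,-0.14,0,0,0,5]'; python3 -m handwheel '[0,0,0,0,0,0,0.5, 0,0,0,0,0,0,0.5, 0,0,0,0,0,0,0.5,0,0,0,0,0,0,0.5,0,0,0,0,0,0,0.5,0,0,0,0,0,0,0.5,0,0,0,0,0,0,0.5,0,0,0,0,0,0,0.5]' 30; python3 -m handwheel '[0,0,0,0,0,0,0.5,0,0,0,0,0,0,0.5,0,0,0,0,0,0,0.5]' 70
```

```text
t: 20.03
tcp_pos: [0.4466, -0.2234, 0.0712]
tool_rot: [-0.529, 0.468, -0.47, 0.529]
force: [-0.3, 0.2, 0.8]
finger_gap: 0.584
t: 20.7
tcp_pos: [0.4462, -0.2243, 0.0707]
tool_rot: [-0.528, 0.469, -0.471, 0.529]
force: [0.1, 0.8, 8.4]
finger_gap: 0.153
t: 20.95
tcp_pos: [0.4462, -0.2243, 0.0709]
tool_rot: [-0.528, 0.469, -0.471, 0.529]
force: [-0.5, 1.3, 10.2]
finger_gap: 0.142
```

The orange key is gripped. Pulling it straight up.

```bash
python3 -m handwheel '[0,-0.5,0,0,0,0,0.5,0,-1,0,0,0,0,0.5,0,-2,0,0,0,0,0.5,0,-4,0,0,0,0,0.5,0,-7,0,0,0,0,0.5,0,-10,0,0,0,0,0.5,0,-10,0,0,0,0,0.5,0,-10,0,0,0,0,0.5]'
python3 - <<'E'
from station import manip
from h import *
d=manip.snapshot("scene");f=d["frame"][:,:,::-1];np.savez("scene15.npz",**d)
cv2.imwrite("pics/s15.png",cv2.resize(f[120:280,150:310],None,fx=4,fy=4,interpolation=cv2.INTER_CUBIC))
E
python3 go.py .5855 -.372 .171 -.096
```

```text
t: 21.62
tcp_pos: [0.4464, -0.2244, 0.1713]
tool_rot: [-0.529, 0.468, -0.471, 0.529]
force: [-0.3, 0.6, -0.9]
finger_gap: 0.138
shift cm [16.38 -0.08 12.17] rot [-0.001  0.214  0.001]
shift cm [16.38 -0.08 12.17] rot [ 1.000e-03 -2.928e+00  2.000e-03]
q [-0.69   0.441  1.805  0.     0.894 -0.808] tcp [ 0.4454 -0.2237  0.1699] F [-0.39  0.37 -1.2 ] gap 0.138 t 21.67
```

View pics/s15.png

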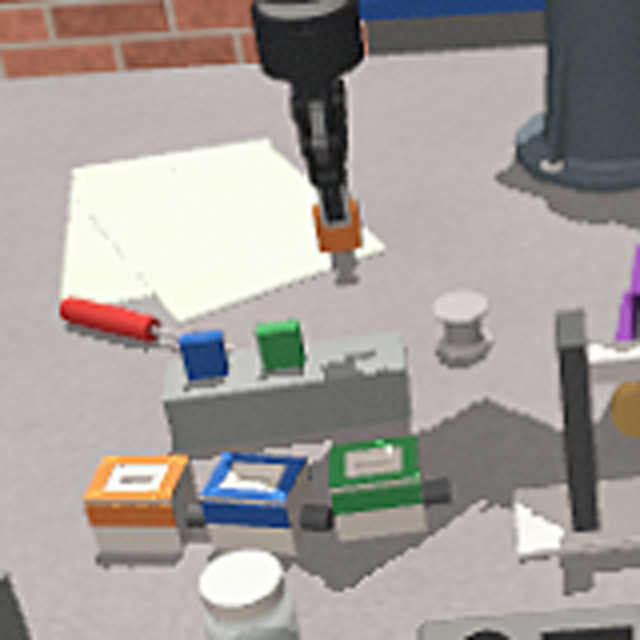

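The orange key is out and held upright, with the head at (338,228) and the tongue at (345,268) in the crop. Taking it over the orange switch.

```bash
python3 go.py .585 -.374 .12 -.096|head -1;python3 -m handwheel '[3,-1,2,0,0.04,0,0.5, 6,-1,4,0,0.08,0,0.5, 9,-1,6,0,0.12,0,0.5, 12,-1,8.5,0,0.16,0,0.5, 15,-1,11,0,0.2,0,0.5, 16.5,-1,12,0,0.214,0,0.5, 16.5,-1,12,0,0.214,0,0.5, 16.5,-1,12,0,0.214,0,0.5]';python3 -m handwheel '[0,0,0,0,0,0,0.5, 0,0,0,0,0,0,0.5]'; python3 go.py .585 -.374 .115 -.096
```

```text
shift cm [16.57  5.02 12.09] rot [-0.001  0.214  0.001]
t: 22.33
tcp_pos: [0.583, -0.373, 0.1763]
tool_rot: [-0.475, 0.525, -0.522, 0.475]
force: [-0.1, 0.7, -1.6]
finger_gap: 0.144
t: 22.5
tcp_pos: [0.5825, -0.3717, 0.1779]
tool_rot: [-0.476, 0.525, -0.522, 0.475]
force: [-0.9, -0.3, -1.8]
finger_gap: 0.14
shift cm [0.22 6.28 0.29] rot [ 0.003  0.001 -0.002]
shift cm [0.22 6.28 0.29] rot [-0.004 -3.141 -0.005]
q [-0.729  0.669  1.294  0.     1.182 -0.634] tcp [ 0.5825 -0.3717  0.1779] F [-0.86 -0.35 -1.77] gap 0.14 t 22.5
```

```bash
python3 -m handwheel '[0.22,3,0.29,0,0,0,0.5, 0.22,5,0.29,0,0,0,0.5, 0.22,6.2,0.29,0,0,0,0.5, 0.22,6.2,0.29,0,0,0,0.5, 0.22,6.2,0.29,0,0,0,0.5, 0.22,6.2,0.29,0,0,0,0.5]'
python3 - <<'E'
from station import manip
from h import *
for n,(a,b,c,e) in (("scene",(160,280,130,290)),("top",(130,250,360,480))):
    d=manip.snapshot(n);f=d["frame"][:,:,::-1];np.savez(n+"16.npz",**d)
    cv2.imwrite(f"pics/{n[0]}16.png",cv2.resize(f[a:b,c:e],None,fx=5,fy=5,interpolation=cv2.INTER_CUBIC))
E
python3 go.py .585 -.374 .115 -.096
```

```text
t: 23.0
tcp_pos: [0.5872, -0.3762, 0.1183]
tool_rot: [0.475, -0.523, 0.524, -0.476]
force: [-0.3, 0.6, 0.0]
finger_gap: 0.136
shift cm [-0.23  0.38 -0.27] rot [-0.003  0.     0.002]
shift cm [-0.23  0.38 -0.27] rot [ 3.000e-03 -3.141e+00  4.000e-03]
q [-0.73   0.742  1.324 -0.     1.072 -0.634] tcp [ 0.5874 -0.3765  0.1188] F [-0.06  0.23  0.16] gap 0.137 t 23.1
```

View pics/s16.png

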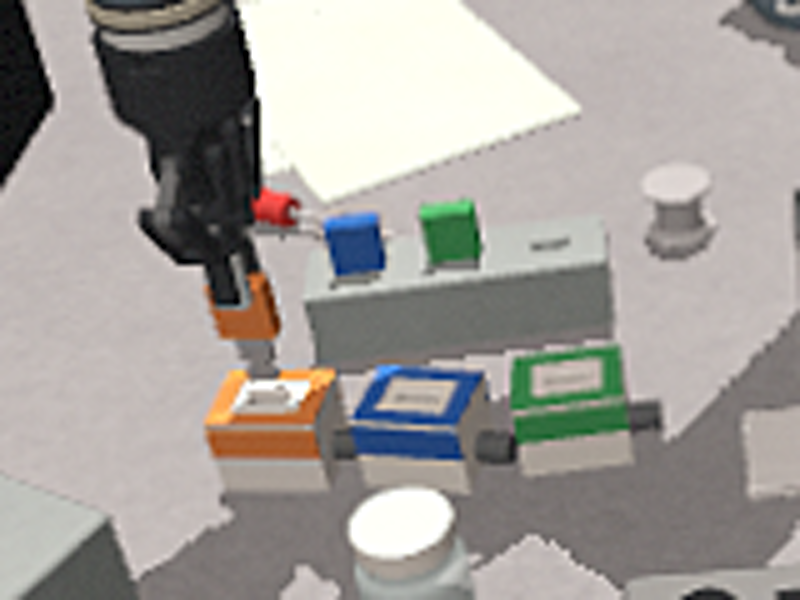

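View pics/t16.png

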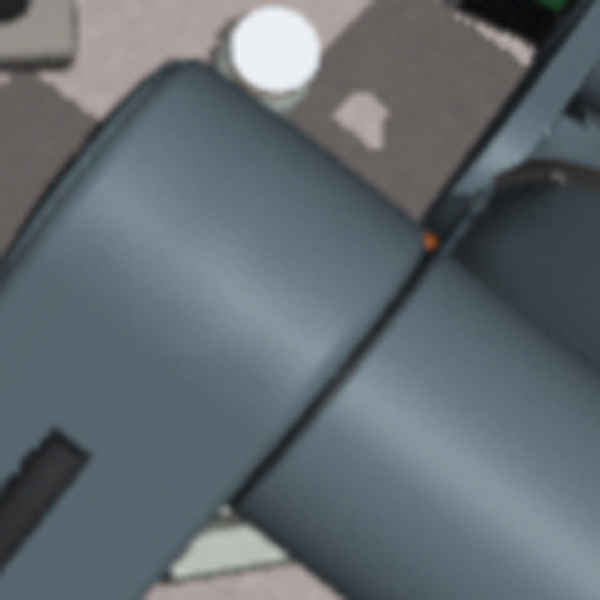

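The orange key's tongue is just above the slot, at (258,355) against (268,393) in the scene crop. I'll let it settle and read again.

```bash
for i in 1 2; do python3 -m handwheel '[0,0,0,0,0,0,0.5, 0,0,0,0,0,0,0.5,0,0,0,0,0,0,0.5]'|sed -n 2p; done; python3 go.py .585 -.374 .107 -.096
python3 - <<'E'
from fit import *
# held-key head face in scene camera: compare with parked keys biases
d=dict(np.load("scene16.npz"));W=cloud(d);h,s,v=masks(d["frame"])
m=(h>=6)&(h<=18)&(s>120)&(W[...,2]>.088)&(abs(W[...,1]+.374)<.06)&(d["depth"]>0)
P=W[m];print(m.sum(),P.mean(0),P.min(0),P.max(0))
d0=dict(np.load("scene0.npz"));W=cloud(d0);h,s,v=masks(d0["frame"])
m=(h>=6)&(h<=18)&(s>120)&(W[...,2]>.053)&(np.hypot(W[...,1]+.222,W[...,0]-.446)<.05);P=W[m];print(m.sum(),P.mean(0),P.min(0),P.max(0))
E
```

```text
tcp_pos: [0.5868, -0.3761, 0.1177]
tcp_pos: [0.5866, -0.3759, 0.117]
shift cm [-0.17  1.   -0.18] rot [-0.  0. -0.]
shift cm [-0.17  1.   -0.18] rot [-0.    -3.142  0.   ]
q [-0.73   0.744  1.325  0.     1.072 -0.634] tcp [ 0.5866 -0.3759  0.117 ] F [ 0.72  0.17 -1.79] gap 0.136 t 23.6
749 [-0.69666034 -0.37873756  0.21678792] [-1.81690696 -0.43362008  0.09740206] [ 0.60995071 -0.31409209  0.4627339 ]
110 [ 0.45189127 -0.22416811  0.07296599] [ 0.44237476 -0.24072374  0.05312178] [ 0.45821379 -0.20788466  0.09013232]
```

```bash
python3 -m handwheel '[-0.17,0.4,-0.18,0,0,0,0.5,-0.17,0.4,-0.18,0,0,0,0.5,-0.17,0.4,-0.18,0,0,0,0.5,-0.17,0.4,-0.18,0,0,0,0.5,-0.17,0.4,-0.18,0,0,0,0.5,-0.17,0.4,-0.18,0,0,0,0.5]'; python3 - <<'E'
from fit import *
from station import manip
d=manip.snapshot("scene");f=d["frame"][:,:,::-1];W=cloud(d);h,s,v=masks(d["frame"])
m=(h>=6)&(h<=18)&(s>120)&(W[...,2]>.083)&(abs(W[...,1]+.374)<.05)&(W[...,0]>.5)&(W[...,0]<.65)&(d["depth"]>0)
P=W[m];print(m.sum(),P.mean(0),P.min(0),P.max(0))
# tongue pixels
m2=(W[...,2]>.055)&(W[...,2]<.088)&(abs(W[...,1]+.374)<.04)&(abs(W[...,0]-.585)<.03)&(s<90);P=W[m2]
print("tongue",m2.sum(),P.mean(0),P.min(0),P.max(0))
cv2.imwrite("pics/s17.png",cv2.resize(f[190:260,150:230],None,fx=8,fy=8,interpolation=cv2.INTER_CUBIC))
E
python3 go.py .585 -.374 .107 -.096
```

```text
t: 24.1
tcp_pos: [0.5851, -0.3741, 0.113]
tool_rot: [0.475, -0.523, 0.523, -0.475]
force: [-0.6, 0.4, -1.6]
finger_gap: 0.136
108 [ 0.59230099 -0.37001885  0.10910169] [ 0.58075337 -0.38975445  0.09140282] [ 0.60398719 -0.35706376  0.13730516]
tongue 52 [ 0.58645457 -0.3742506   0.07322563] [ 0.58040341 -0.38498372  0.05743335] [ 0.59039396 -0.36491879  0.08728531]
shift cm [-0.01  0.61 -0.01] rot [-0.  0.  0.]
shift cm [-0.01  0.61 -0.01] rot [ 0.    -3.142  0.   ]
q [-0.729  0.746  1.334 -0.     1.061 -0.633] tcp [ 0.585  -0.3741  0.1131] F [-0.47 -0.14 -1.37] gap 0.143 t 24.15
```

View pics/s17.png

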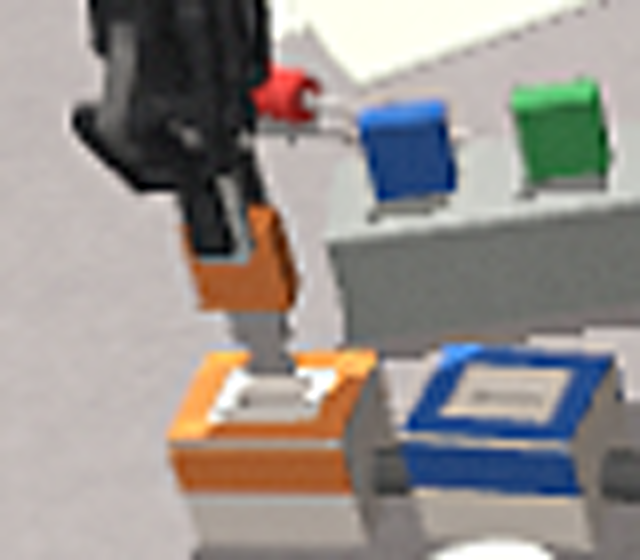

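The tongue at (262,340) lines up over the slot at (270,395) in the crop, within about 1–2 mm. I'll lower it in steps with force checks.

```bash
python3 -m handwheel '[0.07,0.6,0,0,0,0,0.5,0.07,1.2,0,0,0,0,0.5,0.07,1.2,0,0,0,0,0.5,0.07,1.2,0,0,0,0,0.5]';python3 -m handwheel '[0,0.5,0,0,0,0,0.5,0,0.5,0,0,0,0,0.5,0,0.5,0,0,0,0,0.5]'
```

```text
t: 24.48
tcp_pos: [0.5855, -0.3748, 0.1003]
tool_rot: [0.475, -0.523, 0.524, -0.476]
force: [2.5, 0.2, -2.0]
finger_gap: 0.138
t: 24.73
tcp_pos: [0.5854, -0.3748, 0.0956]
tool_rot: [0.475, -0.523, 0.524, -0.476]
force: [2.4, -0.0, -2.4]
finger_gap: 0.141
```

It's in the slot: the tip is below the mouth and no vertical force shows. A side force of 2.5 N in +x says to move a little that way.

```bash
python3 -m handwheel '[0,0.5,0.08,0,0,0,0.5,0,1.0,0.08,0,0,0,0.5,0,1,0.08,0,0,0,0.5,0,1,0.08,0,0,0,0.5]';python3 -m handwheel '[0,0.5,0,0,0,0,0.5,0,0.8,0,0,0,0,0.5,0,0.8,0,0,0,0,0.5]' 110;python3 -m handwheel '[0,0.4,0,0,0,0,0.5,0,0.4,0,0,0,0,0.5,0,0.4,0,0,0,0,0.5]'
```

```text
t: 25.07
tcp_pos: [0.5856, -0.3745, 0.0853]
tool_rot: [-0.475, 0.524, -0.523, 0.475]
force: [2.9, 0.2, -2.5]
finger_gap: 0.138
t: 25.32
tcp_pos: [0.5857, -0.375, 0.0778]
tool_rot: [0.475, -0.523, 0.524, -0.475]
force: [2.4, -0.9, 0.4]
finger_gap: 0.123
t: 25.57
tcp_pos: [0.5856, -0.375, 0.073]
tool_rot: [0.476, -0.523, 0.523, -0.475]
force: [2.9, -1.5, -3.6]
finger_gap: 0.123
```

```bash
python3 -m handwheel '[0,0.2,0.05,0,0,0,0.5,0,0.2,0.05,0,0,0,0.5,0,0.2,0.05,0,0,0,0.5]';python3 -m handwheel '[0,0.2,0,0,0,0,0.5,0,0.2,0,0,0,0,0.5,0,0.2,0,0,0,0,0.5]'
```

```text
t: 25.82
tcp_pos: [0.5859, -0.3747, 0.0714]
tool_rot: [-0.476, 0.524, -0.523, 0.475]
force: [1.2, -1.9, -3.1]
finger_gap: 0.121
t: 26.07
tcp_pos: [0.586, -0.3748, 0.0712]
tool_rot: [-0.476, 0.523, -0.523, 0.475]
force: [-1.3, 0.8, 5.8]
finger_gap: 0.122
```

It stopped at 0.0712, against 0.0709 when fully seated in the dock. I'll push a touch more and then release.

```bash
python3 -m handwheel '[0,0.2,0,0,0,0,0.5,0,0.2,0,0,0,0,0.5,0,0.2,0,0,0,0,0.5]';python3 -m handwheel '[0,-0.3,0,0,0,0,5,0,-0.3,0,0,0,0,5,0,-0.3,0,0,0,0,5,0,-0.3,0,0,0,0,5,0,-0.3,0,0,0,0,5,0,-0.3,0,0,0,0,5,0,-4,0,0,0,0,5,0,-8,0,0,0,0,5,0,-10,0,0,0,0,5,0,-10,0,0,0,0,5]';python3 go.py .4528 -.2808 .171 .121
python3 - <<'E'
from fit import *
from station import manip
d=manip.snapshot("scene");f=d["frame"][:,:,::-1];W=cloud(d);h,s,v=masks(d["frame"])
m=(h>=6)&(h<=18)&(s>120)&(W[...,2]>.056)&(abs(W[...,1]+.374)<.05)&(W[...,0]>.5)&(W[...,0]<.65)&(d["depth"]>0)
P=W[m];print(m.sum(),P.mean(0),P.min(0),P.max(0))
cv2.imwrite("pics/s18.png",cv2.resize(f[150:270,150:280],None,fx=5,fy=5,interpolation=cv2.INTER_CUBIC))
E
```

```text
t: 26.32
tcp_pos: [0.586, -0.3748, 0.071]
tool_rot: [0.476, -0.523, 0.523, -0.475]
force: [-2.4, 2.7, 13.6]
finger_gap: 0.123
t: 27.15
tcp_pos: [0.5893, -0.3774, 0.1743]
tool_rot: [0.475, -0.519, 0.528, -0.476]
force: [-0.0, -0.7, 0.6]
finger_gap: 0.583
shift cm [ -8.31   0.13 -14.51] rot [-0.009 -0.217  0.008]
shift cm [ -8.31   0.13 -14.51] rot [-0.012  2.925 -0.013]
q [-0.729  0.679  1.285  0.     1.166 -0.633] tcp [ 0.5893 -0.3774  0.1743] F [-0.02 -0.7   0.61] gap 0.583 t 27.15
139 [ 0.59229323 -0.37329863  0.07896079] [ 0.58075723 -0.40765199  0.05636853] [ 0.60829419 -0.34107726  0.43103533]
```

View pics/s18.png

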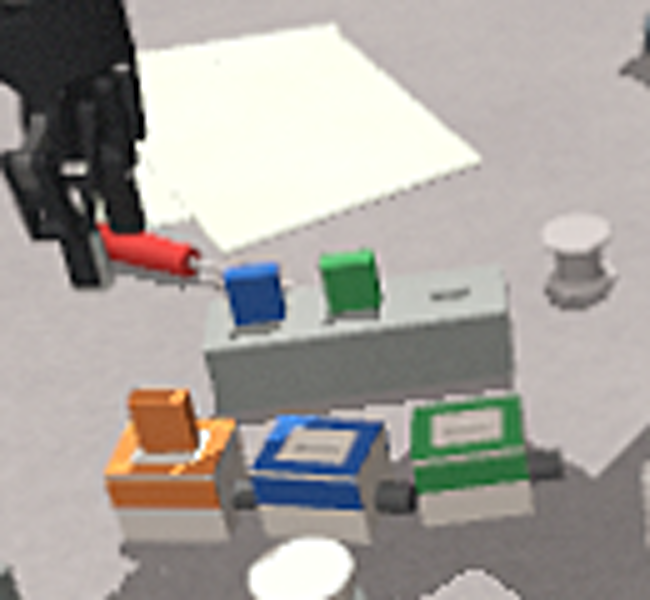

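The orange key is seated, with its shoulder on the block at (163,455) in the crop. The blue key is next.

```bash
python3 -m handwheel '[0,0,0,0,0,0,5,0,0,0,0,0,0,5]'>/dev/null; python3 go.py .4603 -.340 .13 .121
```

```text
shift cm [ -2.17   3.65 -12.74] rot [ 0.003 -0.217 -0.003]
shift cm [ -2.17   3.65 -12.74] rot [0.004 2.925 0.004]
q [-0.729  0.687  1.294 -0.     1.165 -0.633] tcp [ 0.5851 -0.3739  0.166 ] F [-1.24  0.68 -0.19] gap 0.586 t 27.37
```

```bash
python3 -m handwheel '[-0.7,0,-4,0,-0.07,0,5,-1.4,0,-8,0,-0.14,0,5,-2.1,0,-12.3,0,-0.2,0,5,-2.17,2,-12.7,0,-0.217,0,5,-2.17,3.6,-12.7,0,-0.217,0,5,-2.17,3.6,-12.7,0,-0.217,0,5,-2.17,3.6,-12.7,0,-0.217,0,5,-2.17,3.6,-12.7,0,-0.217,0,5,-2.17,3.6,-12.7,0,-0.217,0,5]'; python3 go.py .4603 -.340 .071 .121
```

```text
t: 28.12
tcp_pos: [0.4627, -0.3416, 0.1323]
tool_rot: [0.529, -0.468, 0.469, -0.529]
force: [0.1, 0.2, 0.9]
finger_gap: 0.587
shift cm [-0.19  6.13 -0.22] rot [-0.001  0.     0.001]
shift cm [-0.19  6.13 -0.22] rot [ 1.000e-03 -3.141e+00  1.000e-03]
q [-0.83   0.584  1.646 -0.     0.91  -0.952] tcp [ 0.4627 -0.3416  0.1323] F [0.09 0.17 0.89] gap 0.587 t 28.12
```

```bash
python3 -m handwheel '[-0.19,3,-0.15,0,0,0,5,-0.19,5,-0.15,0,0,0,5,-0.19,6.1,-0.15,0,0,0,5,-0.19,6.1,-0.15,0,0,0,5,-0.19,6.1,-0.15,0,0,0,5,-0.19,6.1,-0.15,0,0,0,5,-0.19,6.1,-0.15,0,0,0,5]';python3 -m handwheel '[0,0,0,0,0,0,0.5, 0,0,0,0,0,0,0.5, 0,0,0,0,0,0,0.5,0,0,0,0,0,0,0.5,0,0,0,0,0,0,0.5,0,0,0,0,0,0,0.5,0,0,0,0,0,0,0.5,0,0,0,0,0,0,0.5]' 30; python3 -m handwheel '[0,0,0,0,0,0,0.5,0,0,0,0,0,0,0.5,0,0,0,0,0,0,0.5]' 70
```

```text
t: 28.7
tcp_pos: [0.461, -0.3402, 0.0723]
tool_rot: [0.529, -0.468, 0.47, -0.529]
force: [0.1, -0.3, -0.2]
finger_gap: 0.589
t: 29.37
tcp_pos: [0.4604, -0.3396, 0.0715]
tool_rot: [0.529, -0.469, 0.469, -0.529]
force: [-0.3, 0.1, 6.0]
finger_gap: 0.149
t: 29.62
tcp_pos: [0.4604, -0.3396, 0.0717]
tool_rot: [0.529, -0.469, 0.469, -0.529]
force: [-1.2, 0.7, 6.0]
finger_gap: 0.138
```

```bash
python3 -m handwheel '[0,-0.5,0,0,0,0,0.5,0,-1,0,0,0,0,0.5,0,-2,0,0,0,0,0.5,0,-4,0,0,0,0,0.5,0,-7,0,0,0,0,0.5,0,-10,0,0,0,0,0.5,0,-10,0,0,0,0,0.5,0,-10,0,0,0,0,0.5,0,-10,0,0,0,0,0.5]';python3 go.py .593 -.2865 .171 -.189
```

```text
t: 30.37
tcp_pos: [0.4598, -0.3388, 0.1711]
tool_rot: [-0.529, 0.469, -0.469, 0.529]
force: [-0.2, -0.0, -1.7]
finger_gap: 0.141
shift cm [-3.590e+00  1.000e-02  1.385e+01] rot [ 0.    0.31 -0.  ]
shift cm [-3.590e+00  1.000e-02  1.385e+01] rot [-1.000e-03 -2.832e+00 -0.000e+00]
q [-0.831  0.525  1.624  0.     0.993 -0.952] tcp [ 0.4598 -0.3388  0.1711] F [-0.23 -0.03 -1.66] gap 0.141 t 30.37
```

```bash
python3 -m handwheel '[-1,0,3.5,0,0.08,0,0.5,-2,0,7,0,0.16,0,0.5,-3,0,11,0,0.24,0,0.5,-3.6,0,13.8,0,0.31,0,0.5,-3.6,2,13.8,0,0.31,0,0.5,-3.6,4,13.8,0,0.31,0,0.5,-3.6,5.6,13.8,0,0.31,0,0.5,-3.6,5.6,13.8,0,0.31,0,0.5,-3.6,5.6,13.8,0,0.31,0,0.5]';python3 -m handwheel '[0,0,0,0,0,0,0.5,0,0,0,0,0,0,0.5,0,0,0,0,0,0,0.5,0,0,0,0,0,0,0.5,0,0,0,0,0,0,0.5]';python3 go.py .593 -.2865 .106 -.189
python3 - <<'E'
from station import manip
from h import *
d=manip.snapshot("scene");f=d["frame"][:,:,::-1]
cv2.imwrite("pics/s19.png",cv2.resize(f[180:260,160:260],None,fx=7,fy=7,interpolation=cv2.INTER_CUBIC))
E
```

```text
t: 31.12
tcp_pos: [0.5912, -0.2858, 0.1124]
tool_rot: [-0.451, 0.547, -0.543, 0.45]
force: [-0.7, -0.4, -0.7]
finger_gap: 0.139
t: 31.53
tcp_pos: [0.593, -0.2873, 0.1159]
tool_rot: [0.45, -0.544, 0.545, -0.451]
force: [0.1, 0.8, -0.2]
finger_gap: 0.135
shift cm [-0.08  0.99 -0.02] rot [-0.001 -0.     0.001]
shift cm [-0.08  0.99 -0.02] rot [-1.000e-03  3.141e+00 -2.000e-03]
q [-0.62   0.7    1.434  0.     1.006 -0.431] tcp [ 0.593  -0.2873  0.1159] F [ 0.08  0.79 -0.24] gap 0.135 t 31.53
```

View pics/s19.png

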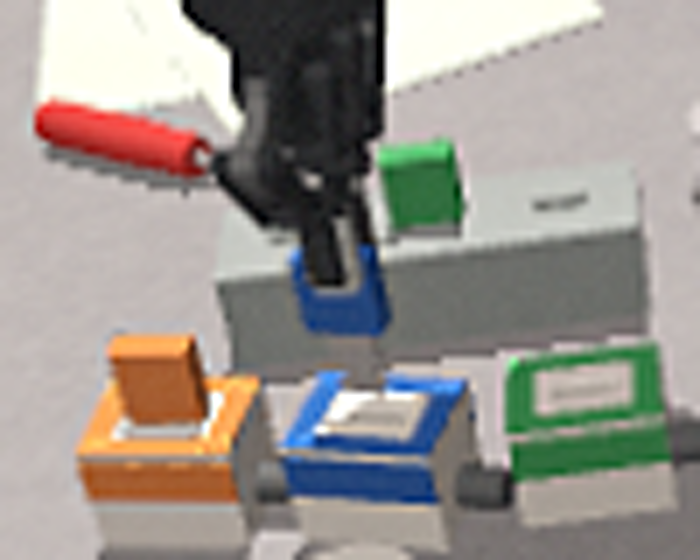

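The blue key's tongue at (355,362) is above the blue slot at (372,412). Lowering.

```bash
python3 -m handwheel '[-0.05,0.6,0,0,0,0,0.5,-0.05,1.2,0,0,0,0,0.5,-0.05,1.2,0,0,0,0,0.5,-0.05,1.2,0,0,0,0,0.5]';python3 -m handwheel '[0,0.5,0,0,0,0,0.5,0,0.5,0,0,0,0,0.5,0,0.5,0,0,0,0,0.5]'
```

```text
t: 31.92
tcp_pos: [0.5939, -0.287, 0.105]
tool_rot: [0.45, -0.544, 0.546, -0.451]
force: [-0.6, 1.0, 10.0]
finger_gap: 0.137
t: 32.17
tcp_pos: [0.594, -0.2864, 0.0982]
tool_rot: [0.45, -0.544, 0.546, -0.451]
force: [2.6, 0.8, 1.0]
finger_gap: 0.137
```

```bash
python3 -m handwheel '[0,0,0.1,0,0,0,0.5,0,0.5,0.1,0,0,0,0.5,0,0.5,0.1,0,0,0,0.5]';python3 -m handwheel '[0,0.5,0,0,0,0,0.5,0,0.8,0,0,0,0,0.5,0,0.8,0,0,0,0,0.5]'
python3 - <<'E'
from station import manip
from h import *
d=manip.snapshot("scene");f=d["frame"][:,:,::-1]
cv2.imwrite("pics/s20.png",cv2.resize(f[180:260,160:260],None,fx=7,fy=7,interpolation=cv2.INTER_CUBIC))
E
```

```text
t: 32.42
tcp_pos: [0.594, -0.2864, 0.0917]
tool_rot: [-0.45, 0.545, -0.545, 0.451]
force: [3.2, 0.3, -2.3]
finger_gap: 0.14
t: 32.67
tcp_pos: [0.5939, -0.2864, 0.0838]
tool_rot: [-0.45, 0.545, -0.545, 0.451]
force: [3.6, 0.5, -3.0]
finger_gap: 0.142
```

View pics/s20.png

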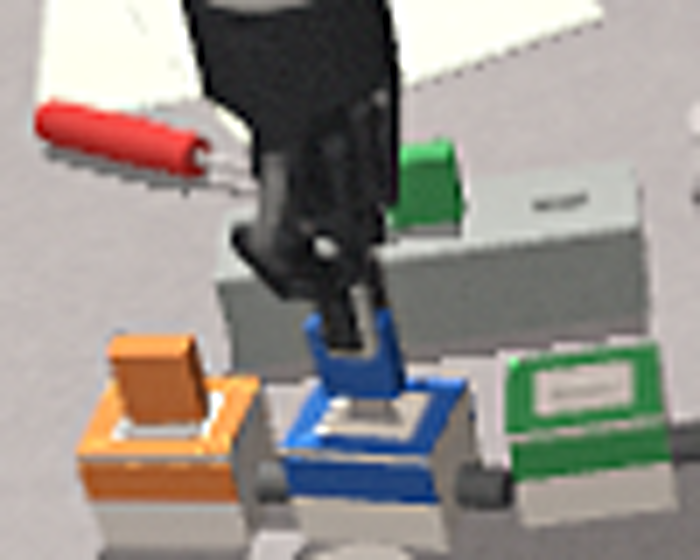

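The blue tongue is well into the slot at (370,408). I'll push it home with a stronger grip.

```bash
python3 -m handwheel '[0,0.5,0.1,0,0,0,0.5,0,0.8,0.1,0,0,0,0.5,0,0.8,0.1,0,0,0,0.5]' 110;python3 -m handwheel '[0,0.4,0,0,0,0,0.5,0,0.4,0,0,0,0,0.5,0,0.4,0,0,0,0,0.5]';python3 -m handwheel '[0,0.3,0,0,0,0,0.5,0,0.3,0,0,0,0,0.5,0,0.3,0,0,0,0,0.5]'
```

```text
t: 32.97
tcp_pos: [0.5943, -0.2862, 0.0758]
tool_rot: [-0.451, 0.546, -0.544, 0.45]
force: [1.9, 1.8, -2.9]
finger_gap: 0.123
t: 33.22
tcp_pos: [0.5943, -0.2863, 0.0722]
tool_rot: [-0.451, 0.546, -0.544, 0.45]
force: [3.1, 2.5, -3.7]
finger_gap: 0.123
t: 33.47
tcp_pos: [0.5945, -0.2862, 0.0719]
tool_rot: [-0.451, 0.545, -0.545, 0.451]
force: [-1.9, 6.4, 9.0]
finger_gap: 0.125
```

```bash
python3 -m handwheel '[0,0.2,0,0,0,0,0.5,0,0.2,0,0,0,0,0.5,0,0.2,0,0,0,0,0.5]'
```

```text
t: 33.72
tcp_pos: [0.5946, -0.2862, 0.0718]
tool_rot: [-0.451, 0.545, -0.545, 0.451]
force: [-3.1, 6.8, 18.1]
finger_gap: 0.123
```

Seated at 0.0718. Releasing and going for the green key.

```bash
python3 -m handwheel '[0,-0.4,0,0,0,0,5,0,-0.4,0,0,0,0,5,0,-0.4,0,0,0,0,5,0,-0.4,0,0,0,0,5,0,-0.4,0,0,0,0,5,0,-0.4,0,0,0,0,5,0,-4,0,0,0,0,5,0,-8,0,0,0,0,5,0,-8,0,0,0,0,5,0,-8,0,0,0,0,5]';python3 -m handwheel '[0,0,0,0,0,0,5,0,0,0,0,0,0,5,0,0,0,0,0,0,5]'>/dev/null; python3 go.py .4531 -.281 .13 .121
python3 - <<'E'
from station import manip
from h import *
d=manip.snapshot("scene");f=d["frame"][:,:,::-1]
cv2.imwrite("pics/s21.png",cv2.resize(f[180:260,160:260],None,fx=7,fy=7,interpolation=cv2.INTER_CUBIC))
E
```

```text
t: 34.55
tcp_pos: [0.5966, -0.2883, 0.1509]
tool_rot: [0.45, -0.543, 0.547, -0.451]
force: [0.3, 0.7, -0.5]
finger_gap: 0.589
shift cm [  2.14   1.66 -13.91] rot [ 0.003 -0.31  -0.002]
shift cm [  2.14   1.66 -13.91] rot [0.003 2.832 0.004]
q [-0.618  0.664  1.409 -0.     1.072 -0.429] tcp [ 0.5938 -0.2862  0.1462] F [-0.69  0.34  0.28] gap 0.588 t 34.8
```

View pics/s21.png

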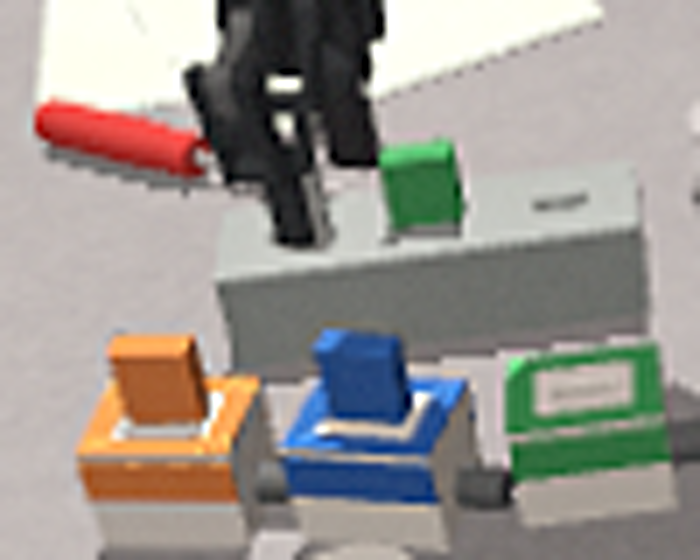

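Blue is seated at (362,375) and orange at (158,380). On to green.

```bash
python3 -m handwheel '[0.6,-1,-3.5,0,-0.08,0,5,1.2,-1,-7,0,-0.16,0,5,1.8,-1,-10.5,0,-0.24,0,5,2.1,-1,-13.9,0,-0.31,0,5,2.1,1.6,-13.9,0,-0.31,0,5,2.1,1.6,-13.9,0,-0.31,0,5,2.1,1.6,-13.9,0,-0.31,0,5,2.1,1.6,-13.9,0,-0.31,0,5,2.1,1.6,-13.9,0,-0.31,0,5,2.1,1.6,-13.9,0,-0.31,0,5]';python3 -m handwheel '[0,0,0,0,0,0,5,0,0,0,0,0,0,5]'>/dev/null; python3 go.py .4531 -.281 .071 .121
```

```text
t: 35.68
tcp_pos: [0.4557, -0.2819, 0.1325]
tool_rot: [0.53, -0.468, 0.469, -0.529]
force: [-0.5, -0.0, -0.4]
finger_gap: 0.581
shift cm [-0.07  6.13 -0.18] rot [-0.001  0.001  0.001]
shift cm [-0.07  6.13 -0.18] rot [ 1.000e-03 -3.141e+00  1.000e-03]
q [-0.763  0.541  1.747 -0.     0.852 -0.885] tcp [ 0.455  -0.2815  0.1323] F [0.59 0.03 0.88] gap 0.588 t 35.85
```

```bash
python3 -m handwheel '[-0.05,3,-0.12,0,0,0,5,-0.05,5,-0.12,0,0,0,5,-0.05,6.1,-0.12,0,0,0,5,-0.05,6.1,-0.12,0,0,0,5,-0.05,6.1,-0.12,0,0,0,5,-0.05,6.1,-0.12,0,0,0,5,-0.05,6.1,-0.12,0,0,0,5]';python3 -m handwheel '[0,0,0,0,0,0,0.5, 0,0,0,0,0,0,0.5, 0,0,0,0,0,0,0.5,0,0,0,0,0,0,0.5,0,0,0,0,0,0,0.5,0,0,0,0,0,0,0.5,0,0,0,0,0,0,0.5,0,0,0,0,0,0,0.5]' 30; python3 -m handwheel '[0,0,0,0,0,0,0.5,0,0,0,0,0,0,0.5,0,0,0,0,0,0,0.5]' 70
```

```text
t: 36.43
tcp_pos: [0.4539, -0.2817, 0.0721]
tool_rot: [0.529, -0.468, 0.47, -0.529]
force: [-0.4, 0.3, -0.7]
finger_gap: 0.581
t: 37.1
tcp_pos: [0.4534, -0.2812, 0.0715]
tool_rot: [0.529, -0.468, 0.469, -0.529]
force: [-0.5, 0.1, 5.8]
finger_gap: 0.153
t: 37.35
tcp_pos: [0.4534, -0.2812, 0.0717]
tool_rot: [0.529, -0.469, 0.469, -0.529]
force: [-0.6, 1.1, 7.4]
finger_gap: 0.141
```

```bash
python3 -m handwheel '[0,-0.5,0,0,0,0,0.5,0,-1,0,0,0,0,0.5,0,-2,0,0,0,0,0.5,0,-4,0,0,0,0,0.5,0,-7,0,0,0,0,0.5,0,-10,0,0,0,0,0.5,0,-10,0,0,0,0,0.5,0,-10,0,0,0,0,0.5,0,-10,0,0,0,0,0.5]';python3 go.py .587 -.2005 .171 .118
```

```text
t: 38.1
tcp_pos: [0.4527, -0.2805, 0.1711]
tool_rot: [-0.529, 0.469, -0.469, 0.529]
force: [0.3, 0.1, -1.5]
finger_gap: 0.14
shift cm [-6.320e+00  1.000e-02  1.429e+01] rot [ 0.     0.003 -0.   ]
shift cm [-6.320e+00  1.000e-02  1.429e+01] rot [-1.000e-03 -3.139e+00 -0.000e+00]
q [-0.765  0.48   1.72   0.     0.943 -0.886] tcp [ 0.4527 -0.2805  0.1711] F [ 0.28  0.07 -1.55] gap 0.14 t 38.1
```

```bash
python3 -m handwheel '[-1.5,0,3.6,0,0,0,0.5,-3,0,7.2,0,0,0,0.5,-4.5,0,10.8,0,0,0,0.5,-6.3,0,14.3,0,0,0,0.5,-6.3,2,14.3,0,0,0,0.5,-6.3,4,14.3,0,0,0,0.5,-6.3,5.6,14.3,0,0,0,0.5,-6.3,5.6,14.3,0,0,0,0.5,-6.3,5.6,14.3,0,0,0,0.5]';python3 -m handwheel '[0,0,0,0,0,0,0.5,0,0,0,0,0,0,0.5,0,0,0,0,0,0,0.5,0,0,0,0,0,0,0.5,0,0,0,0,0,0,0.5]';python3 go.py .587 -.2005 .106 .118
python3 - <<'E'
from station import manip
from h import *
d=manip.snapshot("scene");f=d["frame"][:,:,::-1]
cv2.imwrite("pics/s22.png",cv2.resize(f[180:260,180:280],None,fx=7,fy=7,interpolation=cv2.INTER_CUBIC))
E
```

```text
t: 38.85
tcp_pos: [0.5859, -0.2002, 0.1126]
tool_rot: [0.53, -0.471, 0.467, -0.529]
force: [-0.0, -0.2, -0.7]
finger_gap: 0.139
t: 39.27
tcp_pos: [0.5878, -0.2015, 0.1158]
tool_rot: [-0.529, 0.468, -0.469, 0.529]
force: [-0.6, 0.2, -0.5]
finger_gap: 0.14
shift cm [-0.11  0.98 -0.07] rot [-0.001  0.003  0.001]
shift cm [-0.11  0.98 -0.07] rot [ 1.000e-03 -3.139e+00  2.000e-03]
q [-0.51   0.658  1.536  0.     0.946 -0.631] tcp [ 0.5878 -0.2015  0.1158] F [-0.64  0.24 -0.55] gap 0.14 t 39.27
```

View pics/s22.png

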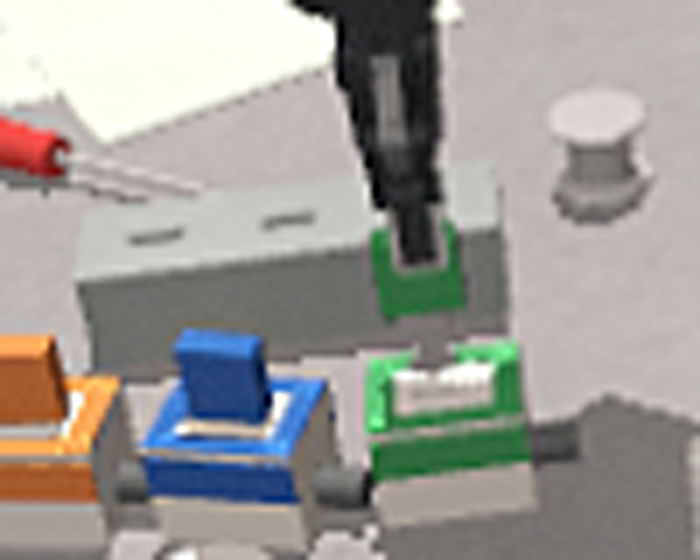

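The green tongue at (432,345) is above the green slot at (445,385). Lowering.

```bash
python3 -m handwheel '[-0.09,0.6,0,0,0,0,0.5,-0.09,1.2,0,0,0,0,0.5,-0.09,1.2,0,0,0,0,0.5,-0.09,1.2,0,0,0,0,0.5]';python3 -m handwheel '[0,0.5,0,0,0,0,0.5,0,0.5,0,0,0,0,0.5,0,0.5,0,0,0,0,0.5]'
```

```text
t: 39.65
tcp_pos: [0.5868, -0.2, 0.1021]
tool_rot: [0.529, -0.469, 0.468, -0.529]
force: [-1.0, -0.1, -0.8]
finger_gap: 0.138
t: 39.9
tcp_pos: [0.5871, -0.2002, 0.0975]
tool_rot: [0.529, -0.469, 0.469, -0.529]
force: [-0.1, 0.3, -1.0]
finger_gap: 0.14
```

```bash
python3 -m handwheel '[0,0.5,0,0,0,0,0.5,0,1.2,0,0,0,0,0.5,0,1.2,0,0,0,0,0.5,0,1.2,0,0,0,0,0.5]';python3 -m handwheel '[0,0.5,0,0,0,0,0.5,0,0.8,0,0,0,0,0.5,0,0.8,0,0,0,0,0.5]' 110;python3 -m handwheel '[0,0.4,0,0,0,0,0.5,0,0.4,0,0,0,0,0.5,0,0.4,0,0,0,0,0.5]'
```

```text
t: 40.23
tcp_pos: [0.5868, -0.2, 0.0852]
tool_rot: [0.529, -0.469, 0.468, -0.529]
force: [-0.2, 0.0, -0.3]
finger_gap: 0.136
t: 40.48
tcp_pos: [0.5873, -0.2001, 0.0774]
tool_rot: [-0.529, 0.469, -0.469, 0.529]
force: [0.8, 0.9, -0.9]
finger_gap: 0.121
t: 40.73
tcp_pos: [0.5864, -0.1998, 0.073]
tool_rot: [0.53, -0.47, 0.468, -0.529]
force: [0.3, 0.7, -3.3]
finger_gap: 0.125
```

```bash
python3 -m handwheel '[0,0.2,0,0,0,0,0.5,0,0.2,0,0,0,0,0.5,0,0.2,0,0,0,0,0.5]';python3 -m handwheel '[0,0.3,0,0,0,0,0.5,0,0.3,0,0,0,0,0.5,0,0.3,0,0,0,0,0.5]'
```

```text
t: 40.98
tcp_pos: [0.5871, -0.2001, 0.072]
tool_rot: [0.529, -0.469, 0.469, -0.529]
force: [-1.1, 1.5, -0.2]
finger_gap: 0.121
t: 41.23
tcp_pos: [0.5872, -0.2001, 0.0718]
tool_rot: [0.529, -0.469, 0.469, -0.529]
force: [-3.9, 3.0, 15.1]
finger_gap: 0.123
```

Seated at 0.0718 with 15 N. I'll release, rise, move clear and check everything.

```bash
python3 -m handwheel '[0,-0.3,0,0,0,0,5,0,-0.3,0,0,0,0,5,0,-0.3,0,0,0,0,5,0,-0.3,0,0,0,0,5,0,-0.3,0,0,0,0,5,0,-0.3,0,0,0,0,5,0,-4,0,0,0,0,5,0,-8,0,0,0,0,5,0,-12,0,0,0,0,5,0,-14,0,0,0,0,5]';python3 -m handwheel '[0,0,-4,0,0,0,5,0,0,-8,0,0,0,5,0,0,-12,0,0,0,5,-3,0,-14,0,0,0,5,-7,0,-14,0,0,0,5,-11,0,-14,0,0,0,5,-15,0,-14,0,0,0,5,-15,0,-14,0,0,0,5,-15,0,-14,0,0,0,5,-15,0,-14,0,0,0,5]'
python3 - <<'E'
from station import manip
from fit import *
for n in("scene","top"):
    d=manip.snapshot(n);f=d["frame"][:,:,::-1];w=cloud(d);np.savez(n+"23.npz",**d);h,s,v=masks(d["frame"])
    cv2.imwrite(f"pics/{n[0]}23.png",f)
    for nm,c in(("A",(.597,.219)),("B",(.6035,.0985)),):
        m=(abs(w[...,2]-.182)<.008)&(np.hypot(w[...,0]-c[0],w[...,1]-c[1])<.05)&(d["depth"]>0)
        if m.sum()>10:P=w[m];print(n,nm,m.sum(),P.mean(0).round(4),np.round(rect(P)[2],3))
    for nm,c,a in(("O",(.586,-.373),1.475),("B",(.594,-.286),1.38),("G",(.587,-.2),1.69)):
        m=(w[...,2]>.08)&(w[...,2]<.1)&(np.hypot(w[...,0]-c[0],w[...,1]-c[1])<.03)&(d["depth"]>0);P=w[m]
        if m.sum()>10:print(n,nm,m.sum(),"z",np.percentile(P[:,2],[10,50,90]).round(4),P.mean(0).round(4), fit(d,c,a,.014,.034,.088,.028)[0].round(4))
E
```

```text
t: 42.07
tcp_pos: [0.5895, -0.2014, 0.2136]
tool_rot: [-0.529, 0.466, -0.471, 0.53]
force: [0.7, -1.2, 0.2]
finger_gap: 0.585
t: 42.9
tcp_pos: [0.431, -0.0687, 0.2092]
tool_rot: [-0.53, 0.468, -0.469, 0.53]
force: [-0.3, -0.6, 0.2]
finger_gap: 0.587
scene A 82 [0.6007 0.214  0.18  ] 1.541
scene B 83 [0.6067 0.0982 0.1798] -1.548
scene O 55 z [0.082  0.0863 0.0886] [ 0.5907 -0.3745  0.0856] [ 0.5927 -0.3736  1.4656]
scene B 59 z [0.0818 0.0861 0.0883] [ 0.5974 -0.2895  0.0856] [ 0.601  -0.2897  1.4343]
scene G 59 z [0.081  0.0866 0.0883] [ 0.5906 -0.2016  0.0858] [ 0.5923 -0.2009  1.8194]
top A 92 [0.5976 0.2164 0.1811] -1.557
top B 92 [0.6033 0.0984 0.1816] -1.512
top O 60 z [0.0829 0.0858 0.0894] [ 0.5834 -0.3701  0.0861] [ 0.5832 -0.3697  1.494 ]
top B 50 z [0.0835 0.0874 0.0899] [ 0.593  -0.2866  0.0867] [ 0.5928 -0.2866  1.3972]
top G 62 z [0.0839 0.0872 0.0896] [ 0.5872 -0.2002  0.0869] [ 0.587  -0.1998  1.664 ]
```

View pics/s23.png

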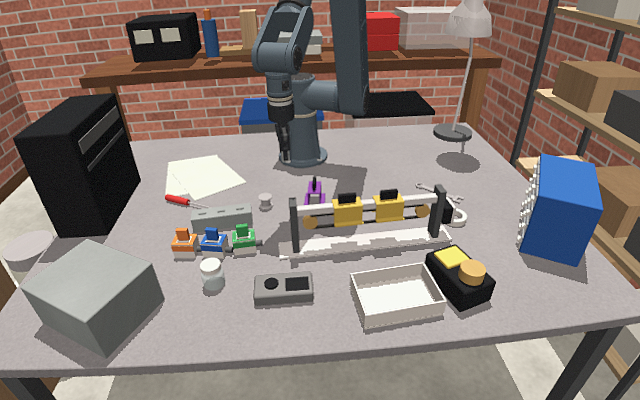

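View pics/t23.png

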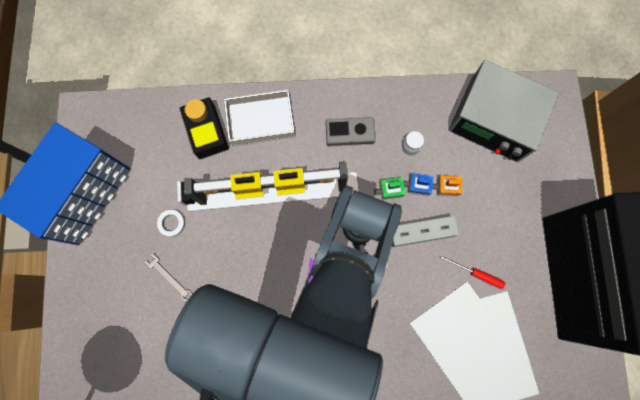

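All three keys look seated in the views (O (451,185), B (421,183), G (392,187) from above). The orange head fit is about 2 mm off its block centre, so I'll look closer.

```bash
python3 - <<'E'
from fit import *
a=cv2.cvtColor(np.load("scene23.npz")["frame"],cv2.COLOR_RGB2BGR)[215:265,160:270];b=cv2.cvtColor(np.load("top23.npz")["frame"],cv2.COLOR_RGB2BGR)[165:210,370:480]
cv2.imwrite("pics/z24.png",np.vstack([cv2.resize(x,None,fx=6.0,fy=6.0,interpolation=cv2.INTER_CUBIC) for x in(a,b)]))
d=dict(np.load("top23.npz"));h,s,v=masks(d["frame"]);P=planepts(d,.088)
W=cloud(d);hd={}
# head by depth, profile of z over head (tilt plane fit)
for nm,c in(("O",(.584,-.370)),("B",(.593,-.2866)),("G",(.587,-.2))):
    for n in("top","scene"):
        d=dict(np.load(n+"23.npz"));w=cloud(d)
        m=(w[...,2]>.08)&(w[...,2]<.1)&(np.hypot(w[...,0]-c[0],w[...,1]-c[1])<.014)&(d["depth"]>0);q=w[m]
        A=np.c_[q[:,:2]-q[:,:2].mean(0),np.ones(len(q))];print(nm,n,len(q),np.linalg.lstsq(A,q[:,2],rcond=None)[0].round(3))
E
```

```text
O top 46 [ 0.023 -0.022  0.086]
O scene 32 [-0.307 -0.097  0.086]
B top 41 [0.067 0.003 0.087]
B scene 42 [-0.187 -0.006  0.086]
G top 44 [-0.02   0.073  0.087]
G scene 41 [-0.256 -0.034  0.086]
```

View pics/z24.png

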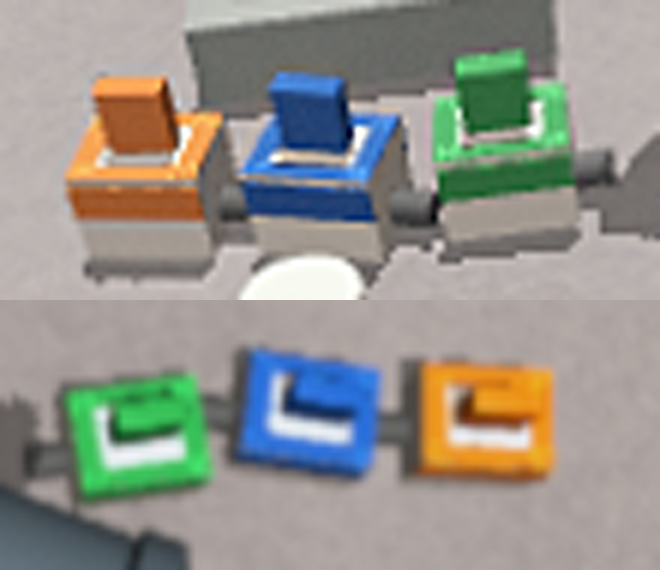

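```bash
python3 -m handwheel '[0,0,0,0,0,0,5,0,0,0,0,0,0,5,0,0,0,0,0,0,5]'; python3 -c "
from station import manip
print(manip.sign_off())"
```

```text
t: 43.25
tcp_pos: [0.4305, -0.0692, 0.2089]
tool_rot: [0.529, -0.469, 0.469, -0.529]
force: [-0.3, -0.1, -0.6]
finger_gap: 0.584
the job is handed in; nothing more can be done
None
```

I hung both yellow guards on the crossbar, then moved the orange, blue and green keys from the dock into their own switches. I handed the job in at t = 43 s. There was no third yellow guard on the bench, and I left the purple look-alike alone.

**Last checks**
- **Guards:** their rib tops are at z ≈ 0.181 m (0.182 expected). They lie within about 2 mm of the bar's centre line and run along it.
- **Keys:** the hand stopped at the same height, within 0.3 mm, as when the keys sat fully home in the dock. It was pushing 14 to 18 N by then. Head tops read z ≈ 0.086–0.087 m, against 0.086–0.088 m when parked.
- **Bystanders:** none looks moved in the final pictures. I judged this by eye and did not measure it.

**What went wrong or disagreed**
- **Missed grasps:** two grasps closed on nothing. The first shut without holding guard A, for a reason I did not settle; going 14 mm lower worked. The second missed because guard B was about 5 cm away when I looked again, so I re-measured it and picked it up there. I do not know whether the announced knock or my descent moved it.
- **Camera disagreement:** the two cameras differ by 2–5 mm, so I relied on the top one.
- **Orange key:** the top camera puts its head about 2 mm from the slot centre in each of x and y. The scene view, the seating height and the hand's position agree with it being home, so I left it.

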